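Line up the reagent bottles along the stop rail

TASK

Nudge the three blue-capped glass bottles across the staging board, without lifting them off it or tipping them, into one even, straight row: each standing upright up against the board's metal stop rail and centred on one of its three black mark lines, one bottle to a mark, any bottle on any mark. Leave the small white vial and the black stopper at the ends of the board where they are, and let go of the bottles when they are in line.

Things in the scene. Friction and masses are not known exactly. Their poses are not given: they have to be found in the camera images.
- board: grey staging board fixed to the bench: plate 6 mm thick, 470 mm along y, reaching 225 mm to -x of a straight aluminium stop rail (12 mm thick, 20 mm above the plate) at its far side. Origin under the rail's front face at the middle mark, at bench height; x across the rail, away from the robot, y along it to the left. Marks 110 mm apart. The bottles start on the plate
- mark_left (a point): the left mark (110 mm left of the middle one): a thin black line on the board at right angles to the rail, running up over the rail. This point: where the line meets the rail's front face, at the height of the plate's top. Axes as the board's. A bottle standing against the rail on this mark has its axis at x = -28 mm, y = 0
- mark_middle (a point): the middle mark: a thin black line on the board at right angles to the rail, running up over the rail. This point: where the line meets the rail's front face, at the height of the plate's top. Axes as the board's. A bottle standing against the rail on this mark has its axis at x = -28 mm, y = 0
- mark_right (a point): the right mark (110 mm right of the middle one): a thin black line on the board at right angles to the rail, running up over the rail. This point: where the line meets the rail's front face, at the height of the plate's top. Axes as the board's. A bottle standing against the rail on this mark has its axis at x = -28 mm, y = 0
- bottle_a_mid (a point): one of three like glass bottles with a dark blue screw cap, round, 56 mm in diameter, 134 mm high over the cap (cap: the top 23 mm, 47 mm in diameter; straight  the lowest 73 mm; sloping shoulder between), about 0.15 kg. Pushed lower than 35 mm above its foot it slides, higher up it may tip; this point is on its axis, half-way up, 67 mm above its foot. z is its axis; its yaw does not matter
- bottle_b_mid (a point): one of three like glass bottles with a dark blue screw cap, round, 56 mm in diameter, 134 mm high over the cap (cap: the top 23 mm, 47 mm in diameter; straight  the lowest 73 mm; sloping shoulder between), about 0.15 kg. Pushed lower than 35 mm above its foot it slides, higher up it may tip; this point is on its axis, half-way up, 67 mm above its foot. z is its axis; its yaw does not matter
- bottle_c_mid (a point): one of three like glass bottles with a dark blue screw cap, round, 56 mm in diameter, 134 mm high over the cap (cap: the top 23 mm, 47 mm in diameter; straight  the lowest 73 mm; sloping shoulder between), about 0.15 kg. Pushed lower than 35 mm above its foot it slides, higher up it may tip; this point is on its axis, half-way up, 67 mm above its foot. z is its axis; its yaw does not matter
- vial_mid (a point): small white plastic vial with a white screw cap, 37 mm in diameter, 85 mm high, standing by the rail at one end of the board, about 210 mm from the middle mark; to be left alone. The point is on its axis half-way up
- stopper_mid (a point): black rubber stopper, 31 mm in diameter, 26 mm high, standing by the rail at the other end of the board, about 210 mm from the middle mark; to be left alone. The point is on its axis half-way up
Things that resemble listed ones, but are neither listed nor needed, are in the scene too. Leave any red look-alike of the part that bears bottle_b_mid alone. What is shaped like the part that bears bottle_c_mid but green is not meant.

How it is judged:
At the end, for the whole second after the job is handed in: On each of the three marks stands one bottle, upright (within 0.08 rad) on the board and at rest, its axis within 12 mm of the mark line along the rail, and not more than 8 mm of gap between bottle and rail (((y of bottle_a_mid in the frame of mark_left between -0.012 and 0.012 m and x of bottle_a_mid in the frame of mark_left between -0.036 and -0.02 m) or (y of bottle_b_mid in the frame of mark_left between -0.012 and 0.012 m and x of bottle_b_mid in the frame of mark_left between -0.036 and -0.02 m) or (y of bottle_c_mid in the frame of mark_left between -0.012 and 0.012 m and x of bottle_c_mid in the frame of mark_left between -0.036 and -0.02 m)) and ((y of bottle_a_mid in the frame of mark_middle between -0.012 and 0.012 m and x of bottle_a_mid in the frame of mark_middle between -0.036 and -0.02 m) or (y of bottle_b_mid in the frame of mark_middle between -0.012 and 0.012 m and x of bottle_b_mid in the frame of mark_middle between -0.036 and -0.02 m) or (y of bottle_c_mid in the frame of mark_middle between -0.012 and 0.012 m and x of bottle_c_mid in the frame of mark_middle between -0.036 and -0.02 m)) and ((y of bottle_a_mid in the frame of mark_right between -0.012 and 0.012 m and x of bottle_a_mid in the frame of mark_right between -0.036 and -0.02 m) or (y of bottle_b_mid in the frame of mark_right between -0.012 and 0.012 m and x of bottle_b_mid in the frame of mark_right between -0.036 and -0.02 m) or (y of bottle_c_mid in the frame of mark_right between -0.012 and 0.012 m and x of bottle_c_mid in the frame of mark_right between -0.036 and -0.02 m)) and angle between each of bottle_a_mid, bottle_b_mid, bottle_c_mid's own z axis and vertical below 0.08 rad and linear speed of each of bottle_a, bottle_b, bottle_c below 0.02 m/s and z of each of bottle_a_mid, bottle_b_mid, bottle_c_mid in the frame of mark_middle below 0.073 m); the robot touches nothing.
It fails at once if a bottle was lifted off the board (more than 15 mm) (z of any of bottle_a_mid, bottle_b_mid, bottle_c_mid in the frame of mark_middle above 0.082 m).
It fails at once if a bottle was tipped (more than 0.35 rad) (angle between any of bottle_a_mid, bottle_b_mid, bottle_c_mid's own z axis and vertical above 0.35 rad).
It fails at once if the vial or the stopper was shifted by more than 15 mm (distance of any of vial_mid, stopper_mid from where it was at the start of the episode above 0.015 m).
It also fails if it takes over 53 s, if anything falls off the work surface, if the arm or the gripper's body presses on something with over 40 N, if the wrist force passes 120 N, or if a joint passes its speed limit or range.

ROBOT

A 7-joint arm with a two-finger parallel gripper is mounted at the origin on a cart in front of the work surface, level with it; the furniture and walls round the work are solid. World frame = base frame: x ahead of the robot, y to its left, z up, the work surface at z = 0. Lengths are in m, angles in rad, forces in N, time in s.
With the tool pointing down it reaches from about 0.425 to 0.875 m from the base axis. Payload 4.7 kg.
Tool frame: the origin (TCP) lies midway between the tips of the shut fingers; the grasp point (between the pads) lies 19 mm behind it (r.grip_depth is the distance from the TCP to the grasp point, in m); z points along the fingers, y is the direction in which the jaws open and shut (so a half turn about z gives the same grasp; the last joint's range is limited). The gripper opens to 85 mm and grips with 20 to 120 N. Pads are 22 mm wide; open, the fingers measure 114 mm over their backs; the gripper's body (76 mm by 85 mm) begins 54 mm behind the grasp point. The pads swing forward as they close: fully open they stand 13 mm farther back than shut.
Start: joints at [1.343, 0.321, -0.07, 1.45, 0.023, 1.371, -0.057], TCP at [0.156, -0.631, 0.231] pointing down, gripper open.
Joint ranges: [-2.86, 2.86], [-0.3, 2.09], [-1.38, 1.24], [0.06, 2.45], [-1.56, 4.7], [0.09, 2.05], [-2.69, 2.69]. Speed limits (rad/s): [2.57, 2.57, 3.14, 3.14, 3.14, 3.14, 3.14].

INTERFACE

Orientations are given as a 3x3 rotation matrix whose columns are the frame's x, y, z axes.
In Python, from rig import r gives the robot as it stands.
- The arm moves only by the tool send_rows, never from a script. Its argument "targets" is a list of rows, each a list of 7 numbers: the shift along the tool's x, y, z in cm, then the turn, a rotation vector about the tool's x, y, z in rad, then the opening, from 0 (shut) to 1 (fully open). A call has 1 to 5 rows; each row shifts and turns the commanded pose from where the row before left it, along the tool's axes as they then stand; what a row does not reach is not made up. A row lasts 1/10 s, in which the tool goes at most 50 mm and 8.59 degrees, less where a joint would pass 70% of its speed; a pose out of reach is approached as far as the arm can. A call with a gripper value outside its range is refused whole. The fingers move at their own pace and stop on an object; the grip force is fixed at half the most. Time passes only in rows, so rows that do not move let the fingers close. It gives the time, the measured TCP pose, the force and the opening at its end, in the units of the state.
- r.get_obs(): the state, without advancing time (a new reading comes with each control period).
- r.get_image(name): name is "side" or "top" or "wrist"; returns the picture (420x560x3 uint8, blue, green, red); there is no depth.
- r.camera_model(name): a dict with "mtx" (3x3 intrinsics, pixels), "k1" (the pictures are not rectified: a ray, as slopes to the right and down, at radius r is drawn at 1 + k1 r^2 times it, then the intrinsics apply), "xyz" and "orientation" of the camera in the world; the wrist camera has in their place "hand_eye" (4x4, takes a point from camera to tool coordinates, whose origin is the TCP and whose axes are the flange's). Camera axes: x right, y down, z forward; pixel columns grow to the right and rows downward; lengths in m; the calibration is good to about 2 mm. A picture is of the moment at which its call begins: read the wrist's pose just before it. camera_model takes no time and is no camera call.
- r.close_job(): hands the job in, once; it reports no verdict.
Trained networks look in the newest picture that a camera, given by its name, has taken for a name from the list of things; names that differ only in an ending like _2 or _b are one class to them, and where a whole thing is asked for, a point or a joint stands for the part that bears it (a point fixed in the world has none). Each returns a list of dicts, best first, with "conf" (0 to 1); they miss things now and then, are a little off and sometimes report something else, mostly with a low value. They report only what shows in the picture. A call takes as long as a camera call. They do not tell look-alikes from the thing itself.
- r.boxes_of(camera, query): "bbox" ([left, top, right, bottom] in pixels, round what is visible of it).
- r.cut_out(camera, query): "pixels" (420x560 bool, what is visible of it) and "bbox" ([left, top, right, bottom] in pixels, round what is visible of it).
- r.place_of(camera, query): "pixel" ([column, row] in pixels: a listed point, or the origin of a listed thing).
The state is a dict: "clock": time; "joints": joint angles; "qvel": joint speeds; "joint_efforts": joint torques, N m; "ee_pos": TCP position; "tool_rot": TCP orientation; "force": force on the tool from outside, world axes, zero at the start; "wrist_torque": the same for the moment, N m; "grip_width": finger opening in m.
Only numpy, scipy, OpenCV 4.12 (cv2) and the standard library are available. Lean on these libraries where they do the work, as an engineer would, in place of code of your own. Each camera call takes 0.05 s, during which the arm holds its last target.

## Working session

There is one attempt and no reset: what is moved stays moved. The work goes in short steps, Python scripts to look and compute and a tool call to move; the robot and the scene stay as the last step left them, time stands still between calls to the robot, and variables do not carry over. Pictures are saved under pics/ and viewed, and the job is handed in when it is done.

Besides the shell and the picture viewer there is one more tool, called after "Call:" as a command line: name --pt "numbers of a row" for each row, then --argument value for the rest. send_rows: Moves the arm, as the interface text tells. Its arguments: {"type":"object","properties":{"targets":{"type":"array"}},"required":["targets"]}

```bash
ls; mkdir -p pics; python3 - <<'E'
from rig import r
import cv2, numpy as np
o=r.get_obs(); print({k:np.round(v,3).tolist() for k,v in o.items()})
for n in ['top','side','wrist']:
    cv2.imwrite(f'pics/{n}0.png', r.get_image(n)); print(n, r.camera_model(n))
for n in ['top','side']:
    for q in ['bottle_a_mid','vial_mid','stopper_mid','mark_left','mark_middle','mark_right','board']:
        print(n,q,[(round(d['conf'],2),np.round(d['pixel']).tolist()) for d in r.place_of(n,q)])
print(r.get_obs()['clock'])
E
```

```text
pics
{'clock': 0.0, 'joints': [1.343, 0.322, -0.07, 1.452, 0.023, 1.371, -0.057], 'qvel': [-0.0, 0.001, -0.002, -0.0, -0.0, -0.0, 0.0], 'joint_efforts': [0.001, -49.359, -0.382, -31.434, 0.013, 0.012, 0.0], 'ee_pos': [0.155, -0.631, 0.23], 'tool_rot': [[0.971, 0.239, -0.001], [0.239, -0.971, 0.002], [-0.0, -0.002, -1.0]], 'force': [-0.106, 0.408, 0.676], 'wrist_torque': [0.001, -0.004, -0.02], 'grip_width': 0.085}
top {'mtx': array([[408.92006124,   0.        , 281.13830383],
       [  0.        , 408.92006124, 210.4288326 ],
       [  0.        ,   0.        ,   1.        ]]), 'k1': 0.024043018528852107, 'xyz': array([ 0.39265692, -0.03341794,  0.93493918]), 'orientation': array([[-0.02261276, -0.9802233 ,  0.19659845],
       [-0.9996833 ,  0.01999758, -0.0152774 ],
       [ 0.01104377, -0.19688165, -0.98036506]])}
side {'mtx': array([[382.43131953,   0.        , 272.0442168 ],
       [  0.        , 382.43131953, 210.26305803],
       [  0.        ,   0.        ,   1.        ]]), 'k1': -0.06968961763498413, 'xyz': array([0.45474455, 0.81253118, 0.58380941]), 'orientation': array([[
[... 601 characters left out ...]

       [ 0.00000000e+00,  0.00000000e+00,  0.00000000e+00,
         1.00000000e+00]])}
top bottle_a_mid [(0.57, [244.0, 238.0]), (0.34, [290.0, 195.0])]
top vial_mid [(0.59, [198.0, 193.0]), (0.22, [247.0, 237.0])]
top stopper_mid [(0.45, [380.0, 215.0])]
top mark_left [(0.97, [248.0, 187.0])]
top mark_middle [(0.77, [290.0, 192.0])]
top mark_right [(0.77, [336.0, 199.0])]
top board [(0.75, [290.0, 192.0])]
side bottle_a_mid [(0.81, [281.0, 227.0])]
side vial_mid [(0.74, [234.0, 260.0]), (0.31, [258.0, 208.0])]
side stopper_mid [(0.5, [274.0, 191.0])]
side mark_left [(0.62, [235.0, 247.0])]
side mark_middle [(0.85, [243.0, 229.0])]
side mark_right []
side board [(0.65, [245.0, 229.0])]
0.85
```

View pics/top0.png

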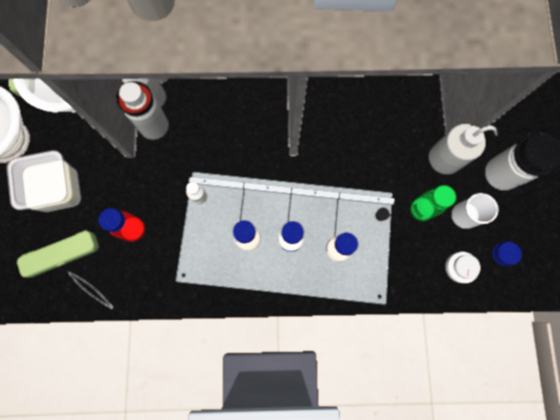

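View pics/side0.png

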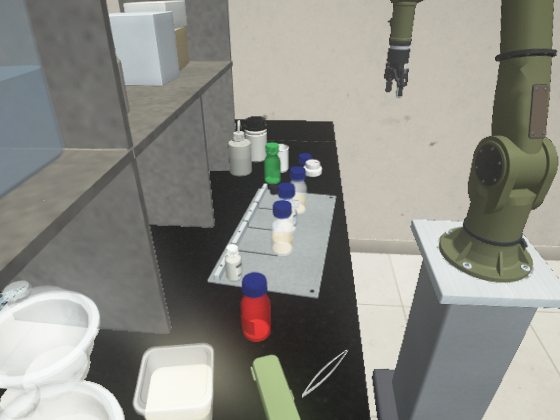

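```bash
python3 - <<'E'
import cv2
a=cv2.imread('pics/top0.png')[150:290,160:420]
cv2.imwrite('pics/top0c.png',cv2.resize(a,None,fx=3,fy=3,interpolation=cv2.INTER_CUBIC))
a=cv2.imread('pics/side0.png')[150:320,180:380]
cv2.imwrite('pics/side0c.png',cv2.resize(a,None,fx=3.5,fy=3.5,interpolation=cv2.INTER_CUBIC))
E
```

```text
(no output)
```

View pics/top0c.png

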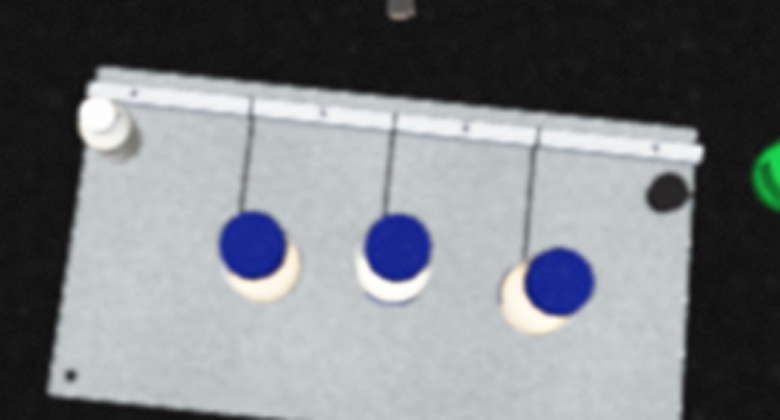

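View pics/side0c.png

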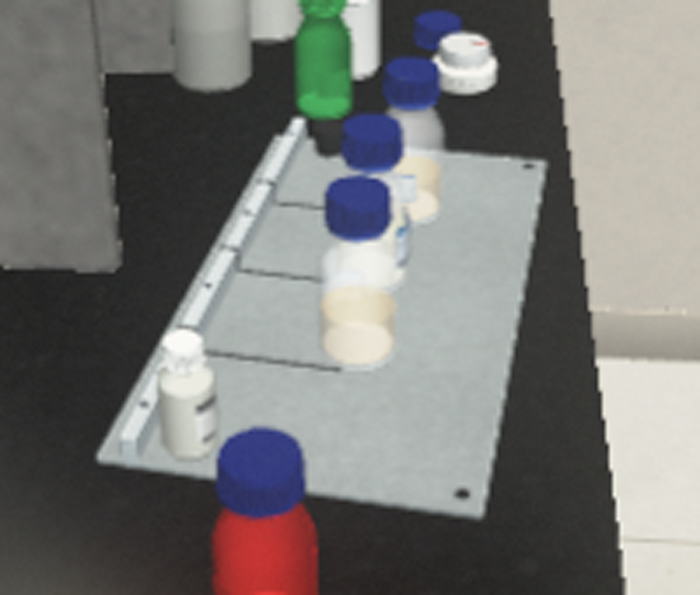

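Candidates with a blue cap or bottle shape, in the top picture:
- Board bottles at (244,235), (291,235) and (345,245).
- Red look-alike at (120,220).
- Green look-alike at (433,202).
- Loose blue cap at (508,253).

The close crop shows the three clear, blue-capped bottles standing on the board, so those are the targets. Next I'll measure the board and bottle positions.

```bash
cat > h.py <<'E'
import numpy as np, cv2
from rig import r
def cam(n,obs=None):
    m=r.camera_model(n)
    if 'xyz' in m: return m['mtx'],m['k1'],np.array(m['orientation']),np.array(m['xyz'])
    T=np.array(m['hand_eye']); R=np.array(obs['tool_rot'])
    return m['mtx'],m['k1'],R@T[:3,:3],R@T[:3,3]+np.array(obs['ee_pos'])
def proj(C,P):
    K,k1,R,t=C; p=(np.atleast_2d(P)-t)@R; s=p[:,:2]/p[:,2:]
    s=s*(1+k1*(s**2).sum(1,keepdims=True)); return s@K[:2,:2].T+K[:2,2]
def unproj(C,px,z):
    K,k1,R,t=C; px=np.atleast_2d(px).astype(float)
    u=cv2.undistortPoints(px[:,None],K,np.array([k1,0,0,0.]))[:,0]
    d=np.c_[u,np.ones(len(u))]@R.T; return t+d*((z-t[2])/d[:,2])[:,None]
def bluemask(im):
    h=cv2.cvtColor(im,cv2.COLOR_BGR2HSV); return cv2.inRange(h,(110,120,60),(130,255,255))
def capfit(C,im,guess):
    """fit caps by silhouette: cyl r.0235 z .117-.140; returns xy"""
    from scipy.optimize import minimize
    m=bluemask(im); n,l,s,c=cv2.connectedComponentsWithStats(m)
    out=[]
    a=np.linspace(0,2*np.pi,60)
    ring=np.r_[np.c_[.0235*np.cos(a),.0235*np.sin(a),0*a+.140],np.c_[.0235*np.cos(a),.0235*np.sin(a),0*a+.117]]
    for g in guess:
        cen=proj(C,[*g,.13])[0]
        i=1+np.argmin(np.hypot(*(c[1:]-cen).T)+1e3*(s[1:,4]<30))
        def cc(xy):
            h=cv2.convexHull(proj(C,ring+[*xy,0]).astype(np.float32)); M=cv2.moments(h)
            return np.array([M['m10'],M['m01']])/M['m00'],M['m00']
        f=lambda xy:((cc(xy)[0]-c[i])**2).sum()
        q=minimize(f,g,method='Nelder-Mead',options=dict(xatol=1e-5,fatol=1e-5)).x
        out.append((q,s[i,4],cc(q)[1]))
    return out
E
python3 - <<'E'
from h import *
im=cv2.imread('pics/top0.png'); C=cam('top')
px=[[244,235],[291,235],[345,245]]
g=unproj(C,px,.13)[:,:2]
for q in capfit(C,im,g): print(np.round(q[0],4),q[1:])
S=cam('side')
for n,c,p in [('top',C,[[248,187],[290,192],[336,199]]),('side',S,[[235,247],[243,229]])]: print(n,unproj(c,p,.006).round(4))
# rail & plate corners in top
print(unproj(C,[[177,281.5],[182,274],[380,296],[387,303]],.006).round(4))
a=cv2.imread('pics/top0.png')[170:230,180:400]
cv2.imwrite('pics/rail.png',cv2.resize(a,None,fx=3.6,fy=3.6,interpolation=cv2.INTER_CUBIC))
for q in capfit(S,cv2.imread('pics/side0.png'),[x[0] for x in capfit(C,im,g)]): print('side',np.round(q[0],4),q[1:])
E
```

```text
[0.5135 0.0291] (np.int32(363), 480.9685419872403)
[ 0.5099 -0.0668] (np.int32(358), 474.60544490790926)
[ 0.4847 -0.1728] (np.int32(376), 496.96593232103623)
top [[ 0.6365  0.0284  0.006 ]
 [ 0.6225 -0.0696  0.006 ]
 [ 0.6035 -0.1765  0.006 ]]
side [[ 0.6335  0.0303  0.006 ]
 [ 0.6265 -0.0544  0.006 ]]
[[ 0.4222  0.1877  0.006 ]
 [ 0.4385  0.1771  0.006 ]
 [ 0.3804 -0.2634  0.006 ]
 [ 0.3649 -0.2778  0.006 ]]
side [0.5124 0.0361] (np.int32(260), 325.3033673837781)
side [ 0.5099 -0.0592] (np.int32(226), 266.52420118288137)
side [ 0.4846 -0.1634] (np.int32(194), 219.19126668781973)
```

View pics/rail.png

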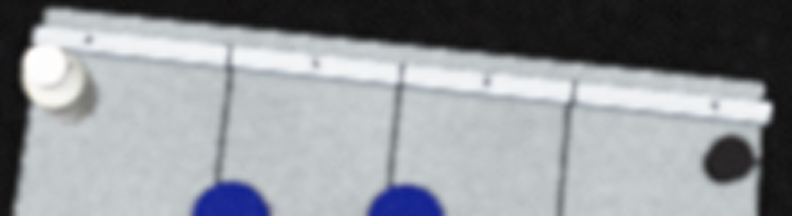

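```bash
cat >> h.py <<'E'
def bluemask(im):
    b,g,rr=[im[...,i].astype(int) for i in range(3)]
    return ((b-np.maximum(g,rr))>35).astype(np.uint8)
E
python3 - <<'E'
from h import *
from scipy.optimize import least_squares
im=cv2.imread('pics/top0.png'); C=cam('top'); S=cam('side')
g=unproj(C,[[244,235],[291,235],[345,245]],.13)[:,:2]
for q in capfit(C,im,g): print(np.round(q[0],4),q[1:])
for q in capfit(S,cv2.imread('pics/side0.png'),[x[0] for x in capfit(C,im,g)]): print('side',np.round(q[0],4),q[1:])
gr=cv2.cvtColor(im,cv2.COLOR_BGR2GRAY).astype(float)
L=[]
for k,(u0,v0,u1,v1) in enumerate([(243.3,192,241,216),(291.5,196,288.5,219),(338,201,335.5,226)]):
    pts=[]
    for v in range(v0,v1+1):
        u=u0+(u1-u0)*(v-v0)/(v1-v0); c=np.arange(int(round(u))-4,int(round(u))+5)
        row=gr[v,c]; w=np.clip(np.median(row)-row-8,0,None)
        if w.sum()>10: pts.append([(w*c).sum()/w.sum(),v])
    W=unproj(C,pts,.006)[:,:2]; L.append((k,W)); print(k,len(W),W[0].round(4),W[-1].round(4))
# yaw + lateral offset
f=lambda p:np.concatenate([ (W-0)@[-np.sin(p[0]),np.cos(p[0])]-p[1]-.11*(1-k) for k,W in L])
s=least_squares(f,[-.13,0],loss='soft_l1',f_scale=.001); yaw,off=s.x; print('yaw',yaw,'off',off,'res',np.abs(f(s.x)).max())
# profile along board x at between-mark positions, for rail edges
ex=np.array([np.cos(yaw),np.sin(yaw)]);ey=np.array([-ex[1],ex[0]])
for y in [-.14,-.055,.055,.14]:
    xs=np.arange(-.05,.07,.002)+ .62
    P=np.array([ex*x+ey*(off+y) for x in xs]); p=proj(C,np.c_[P,0*xs+.006]).astype(np.float32)
    v=cv2.remap(gr.astype(np.float32),p[None,:,0],p[None,:,1],cv2.INTER_LINEAR)[0]
    print(y,[(round(float(x),3),int(q)) for x,q in zip(xs,v)])
for y in [-.2,-.14,-.055,.055,.14]:
    xs=np.arange(.36,.43,.002)
    P=np.array([ex*x+ey*(off+y) for x in xs]); p=proj(C,np.c_[P,0*xs+.006]).astype(np.float32)
    v=cv2.remap(gr.astype(np.float32),p[None,:,0],p[None,:,1],cv2.INTER_LINEAR)[0]
    i=np.argmax(np.diff(v)); print('near edge',y,xs[i]+.001)
E
```

```text
[0.5138 0.0295] (np.int32(403), 481.02984213340096)
[ 0.51   -0.0668] (np.int32(403), 474.60261835413985)
[ 0.485  -0.1729] (np.int32(411), 496.946991473902)
side [ 0.5112 -0.0052] (np.int32(528), 297.7531882543117)
side [ 0.5112 -0.0052] (np.int32(528), 297.74995850468986)
side [ 0.4845 -0.1634] (np.int32(201), 219.2138652629219)
0 25 [0.6246 0.0396] [0.5678 0.0469]
1 24 [ 0.6129 -0.0698] [ 0.5585 -0.0632]
2 26 [ 0.5987 -0.1788] [ 0.5399 -0.1713]
yaw -0.13092535839934608 off 0.010587158897640163 res 0.0004422663724542447
-0.14 [(0.57, 204), (0.572, 203), (0.574, 200), (0.576, 197), (0.578, 197), (0.58, 199), (0.582, 200), (0.584, 198), (0.586, 196), (0.588, 194), (0.59, 193), (0.592, 194), (0.594, 197), (0.596, 199), (0.598, 200), (0.6, 201), (0.602, 201), (0.604, 199), (0.606, 197), (0.608, 196), (0.61, 195), (0.612, 194), (0.614, 194), (0.616, 193), (0.618, 191), (0.62, 183), (0.622, 176), (0.624, 186), (0.626, 209), (0.628, 232), (0.63, 239), (0.632, 240), (0.634, 238), (0.636, 229), (0.638, 214), (0.64, 199), (0.642, 194), (0.644, 198), (0.646, 198), (0.648, 186), (0.65, 154), (
[... 2096 characters left out ...]
), (0.602, 194), (0.604, 196), (0.606, 199), (0.608, 200), (0.61, 199), (0.612, 198), (0.614, 195), (0.616, 191), (0.618, 187), (0.62, 179), (0.622, 186), (0.624, 207), (0.626, 230), (0.628, 239), (0.63, 242), (0.632, 243), (0.634, 240), (0.636, 230), (0.638, 214), (0.64, 198), (0.642, 199), (0.644, 200), (0.646, 192), (0.648, 166), (0.65, 116), (0.652, 59), (0.654, 32), (0.656, 23), (0.658, 22), (0.66, 22), (0.662, 21), (0.664, 20), (0.666, 20), (0.668, 20), (0.67, 20), (0.672, 20), (0.674, 20), (0.676, 19), (0.678, 18), (0.68, 18), (0.682, 20), (0.684, 19), (0.686, 20), (0.688, 21)]
near edge -0.2 0.395
near edge -0.14 0.395
near edge -0.055 0.395
near edge 0.055 0.395
near edge 0.14 0.395
```

Measured board: yaw −0.131 rad, with the mark_middle rail point at about (0.616, −0.070). The bottles start at (0.514, 0.029), (0.510, −0.067) and (0.485, −0.173). I'll hold each one lightly by its cap with the jaws along the rail, then slide it along the plate. First I'll turn the wrist and travel.

Call:
send_rows --pt "0 0 0 0 0 0.124 1" --pt "0 0 0 0 0 0.124 1" --pt "0 0 0 0 0 0.124 1" --pt "1.2 -2.2 0 0 0 0 1" --pt "1.8 -3.3 0 0 0 0 1"

```text
clock: 1.35
ee_pos: [0.1906, -0.5813, 0.2309]
tool_rot: [[0.991, -0.134, -0.001], [-0.134, -0.991, -0.001], [-0.001, 0.001, -1.0]]
force: [1.0, 0.6, 0.8]
grip_width: 0.0856
```

Call:
send_rows --pt "1.8 -3.3 0 0 0 0 1" --pt "1.8 -3.3 0 0 0 0 1" --pt "1.8 -3.3 0 0 0 0 1" --pt "1.8 -3.3 0 0 0 0 1" --pt "1.8 -3.3 0 0 0 0 1"

```text
clock: 1.85
ee_pos: [0.3039, -0.4273, 0.2316]
tool_rot: [[0.992, -0.13, 0.0], [-0.13, -0.992, -0.001], [0.0, 0.001, -1.0]]
force: [0.9, -1.0, 0.4]
grip_width: 0.0854
```

Call:
send_rows --pt "1.8 -3.3 0 0 0 0 1" --pt "1.8 -3.3 0 0 0 0 1" --pt "1.8 -3.3 0 0 0 0 1" --pt "1.8 -3.3 0 0 0 0 1" --pt "1.8 -3.3 0 0 0 0 1"

```text
clock: 2.35
ee_pos: [0.4146, -0.2753, 0.2316]
tool_rot: [[0.992, -0.13, 0.0], [-0.13, -0.992, -0.001], [0.001, 0.001, -1.0]]
force: [0.3, -0.3, 0.1]
grip_width: 0.0855
```

Call:
send_rows --pt "2 -3 0 0 0 0 1" --pt "1.5 -2.5 0 0 0 0 1" --pt "0 0 0 0 0 0 1" --pt "0 0 0 0 0 0 1"

```text
clock: 2.75
ee_pos: [0.4559, -0.2263, 0.2314]
tool_rot: [[0.992, -0.128, -0.0], [-0.128, -0.992, -0.001], [-0.0, 0.001, -1.0]]
force: [-1.2, -0.7, -0.1]
grip_width: 0.0852
```

```bash
python3 - <<'E'
from h import *
o=r.get_obs(); im=r.get_image('wrist'); cv2.imwrite('pics/w1.png',im)
C=cam('wrist',o); print(o['ee_pos'])
for q in capfit(C,im,[[.485,-.173],[.51,-.067]]): print(q)
E
```

```text
[ 0.45586769 -0.226283    0.23140672]
(array([ 0.48431856, -0.17052682]), np.int32(3112), 4134.9328553401865)
(array([ 0.50982292, -0.05970867]), np.int32(2739), 4279.347130287911)
```

View pics/w1.png

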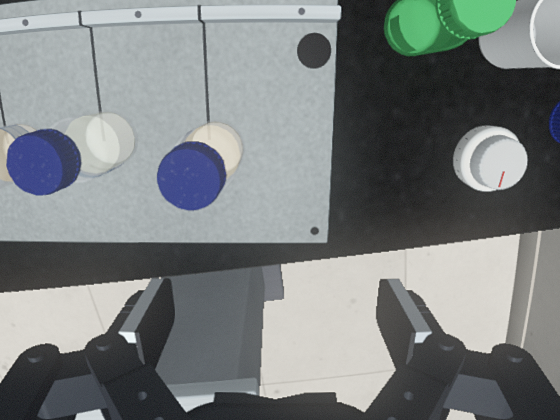

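```bash
python3 - <<'E'
from h import *
o=r.get_obs(); im=cv2.imread('pics/w1.png'); C=cam('wrist',o)
a=np.linspace(0,2*np.pi,60); c,s=np.cos(a),np.sin(a)
v=im.copy(); m=bluemask(im); v[m>0,2]=120
for xy in [[.4843,-.1705],[.5098,-.0597]]:
    for rr,z,col in [(.0235,.14,(0,255,255)),(.0235,.117,(0,255,0)),(.028,.006,(0,0,255)),(.028,.079,(255,0,255))]:
        cv2.polylines(v,[proj(C,np.c_[xy[0]+rr*c,xy[1]+rr*s,0*c+z]).astype(np.int32)],True,col,1)
cv2.imwrite('pics/w1o.png',cv2.resize(v[80:240,0:280],None,fx=2.8,fy=2.8))
E
```

```text
(no output)
```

View pics/w1o.png

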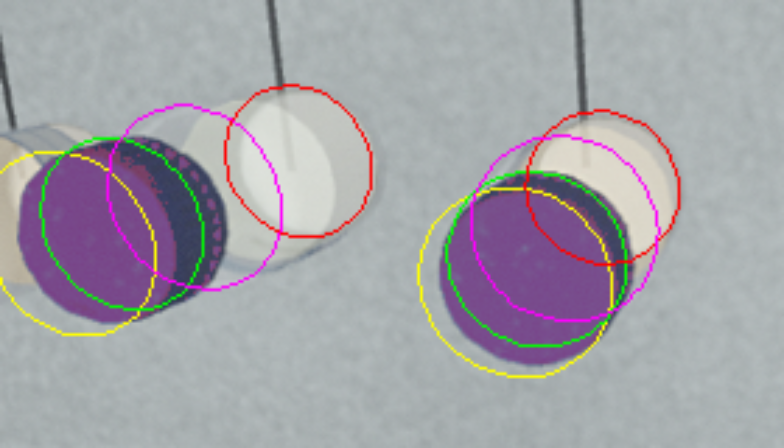

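```bash
cat >> h.py <<'E'
def topfit(C,im,guess,z=.139):
    b,g,rr=[im[...,i].astype(int) for i in range(3)]
    m=((b-np.maximum(g,rr))>65).astype(np.uint8); m=cv2.morphologyEx(m,cv2.MORPH_OPEN,np.ones((3,3),np.uint8))
    n,l,s,c=cv2.connectedComponentsWithStats(m); out=[]
    for q in guess:
        cen=proj(C,[*q,z])[0]
        i=1+np.argmin(np.hypot(*(c[1:]-cen).T)+1e4*(s[1:,4]<100))
        out.append((unproj(C,c[i],z)[0,:2].round(4),s[i].tolist()))
    return out
YAW,OFF,RX=-.1309,.0106,.620
ex=np.array([np.cos(YAW),np.sin(YAW)]);ey=np.array([-ex[1],ex[0]]);org=ex*RX+ey*OFF
def toboard(p): d=np.asarray(p)[:2]-org; return np.array([d@ex,d@ey]).round(4)
E
python3 - <<'E'
from h import *
o=r.get_obs(); im=cv2.imread('pics/w1.png'); C=cam('wrist',o)
for q in topfit(C,im,[[.485,-.173],[.51,-.067]]): print('wrist',q, toboard(q[0]))
for q in topfit(cam('top'),cv2.imread('pics/top0.png'),[[.485,-.173],[.51,-.067],[.513,.03]]): print('top',q,toboard(q[0]))
for q in topfit(cam('side'),cv2.imread('pics/side0.png'),[[.485,-.173],[.51,-.067],[.513,.03]]): print('side',q)
# stopper, rail marks at wrist: rail front bottom at mark
print('tcp board',toboard(o['ee_pos']))
for px in [(208,106),(97,90)]: 
    print(px, toboard(unproj(C,px,.006)[0]))
for y in (0,-.11): print(proj(C,[*(org+ey*y),.006]),proj(C,[*(org+ey*y),.026]), proj(C,[*(org+ey*y-ex*.1),.006]))
E
```

```text
wrist (array([ 0.4983, -0.066 ]), [37, 181, 3, 3, 9]) [-0.1173 -0.011 ]
wrist (array([ 0.5133, -0.0625]), [26, 161, 3, 3, 9]) [-0.1029 -0.0056]
top (array([ 0.4838, -0.1716]), [336, 233, 22, 22, 369]) [-0.1179 -0.1176]
top (array([ 0.5088, -0.0664]), [282, 222, 21, 21, 355]) [-0.1069 -0.01  ]
top (array([0.5124, 0.0287]), [234, 221, 21, 21, 357]) [-0.1157  0.0847]
side (array([0.542 , 0.3051]), [243, 273, 22, 16, 246])
side (array([0.542 , 0.3051]), [243, 273, 22, 16, 246])
side (array([0.542 , 0.3051]), [243, 273, 22, 16, 246])
tcp board [-0.139  -0.1765]
(208, 106) [-0.076  -0.1112]
(97, 90) [-0.0582  0.0003]
[[90.70660331 28.51563404]] [[80.48691527 25.76573959]] [[102.48972344 131.80590025]]
[[203.13998006  24.09177632]] [[198.91747202  20.68189421]] [[208.01174964 130.34467243]]
```

```bash
sed -i 's/def topfit(C,im,guess,z=.139)/def topfit(C,im,guess,z=.139,th=65)/; s/>65)/>th)/' h.py; python3 - <<'E'
from h import *
o=r.get_obs(); im=cv2.imread('pics/w1.png'); C=cam('wrist',o)
for th in(40,47,53):
  for q in topfit(C,im,[[.485,-.173],[.51,-.067]],th=th): print('wrist',th,q, toboard(q[0]))
b=im.astype(int);print(im[175,190],im[165,222],im[160,40])
E
```

```text
wrist 40 (array([ 0.4856, -0.1734]), [157, 149, 63, 61, 3034]) [-0.1159 -0.1191]
wrist 40 (array([ 0.5106, -0.0673]), [7, 134, 56, 61, 2637]) [-0.105  -0.0107]
wrist 47 (array([ 0.4855, -0.1734]), [157, 149, 63, 61, 2971]) [-0.116  -0.1191]
wrist 47 (array([ 0.5106, -0.0672]), [7, 135, 55, 60, 2582]) [-0.105  -0.0106]
wrist 53 (array([ 0.4855, -0.1734]), [157, 149, 63, 61, 2920]) [-0.116  -0.1191]
wrist 53 (array([ 0.5105, -0.0671]), [7, 136, 55, 59, 2537]) [-0.1051 -0.0105]
[139  74  64] [93 63 59] [136  71  61]
```

Call:
send_rows --pt "0.7 -1.9 0 0 0 0 1" --pt "0.7 -2.0 0 0 0 0 1" --pt "0.8 -1.9 0 0 0 0 1" --pt "0 0 1.5 0 0 0 1" --pt "0 0 2.0 0 0 0 1"

```text
clock: 3.3
ee_pos: [0.4849, -0.1737, 0.1961]
tool_rot: [[0.991, -0.131, 0.001], [-0.131, -0.991, -0.002], [0.002, 0.002, -1.0]]
force: [0.2, 0.0, 0.5]
grip_width: 0.0851
```

Call:
send_rows --pt "0 0 2.0 0 0 0 1" --pt "0 0 2.0 0 0 0 1" --pt "0 0 2.0 0 0 0 1" --pt "0 0 1.8 0 0 0 1" --pt "0 0 1.4 0 0 0 1"

```text
clock: 3.8
ee_pos: [0.483, -0.1739, 0.1022]
tool_rot: [[0.991, -0.133, -0.003], [-0.133, -0.991, -0.0], [-0.003, 0.0, -1.0]]
force: [-0.4, -0.6, 0.1]
grip_width: 0.0855
```

Call:
send_rows --pt "0 0 0 0 0 0 1" --pt "0 0 0 0 0 0 1"

```text
clock: 4.0
ee_pos: [0.4847, -0.1728, 0.1043]
tool_rot: [[0.991, -0.131, -0.0], [-0.131, -0.991, -0.0], [-0.0, 0.0, -1.0]]
force: [0.7, 0.5, 0.1]
grip_width: 0.0854
```

```bash
python3 - <<'E'
from h import *
o=r.get_obs(); print(toboard(o['ee_pos']),o['ee_pos'])
cv2.imwrite('pics/w2.png',np.hstack([r.get_image('wrist')])); cv2.imwrite('pics/s2.png',cv2.resize(r.get_image('side')[120:270,180:380],None,fx=3.5,fy=3.5))
E
```

```text
[-0.1169 -0.1187] [ 0.4846725  -0.17279718  0.10425151]
```

View pics/w2.png

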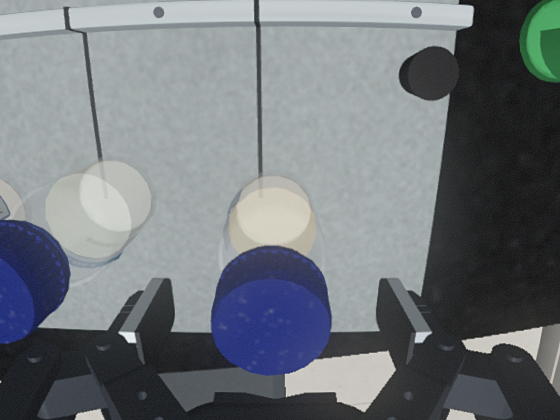

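View pics/s2.png

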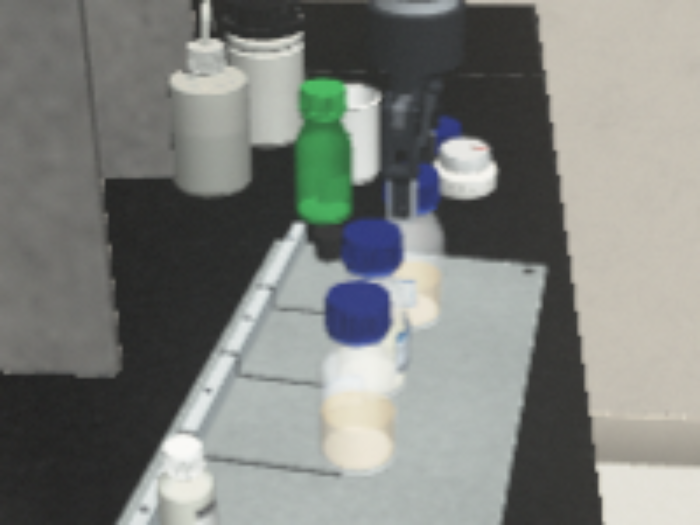

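```bash
python3 - <<'E'
from h import *
o=r.get_obs(); C=cam('wrist',o); im=cv2.imread('pics/w2.png')
p=np.array(o['ee_pos']); R=np.array(o['tool_rot'])
print('wrist proj pad faces +-42mm at z .032 behind', proj(C,[p+R@[0,s*.0425,-.032+d] for s in(1,-1) for d in (.019,0,-.015)]))
for th in (40,50): print(topfit(C,im,[[.485,-.173]],th=th), toboard(topfit(C,im,[[.485,-.173]],th=th)[0][0]))
S=cam('side')
q=(proj(S,[p+R@[x,-.05,-.02] for x in (-.011,0,.011)])-[180,120])*3.5; print('side finger',q)
print('side cap',(proj(S,[[.485-.0235,-.173,.128],[.485,-.173,.128],[.485+.0235,-.173,.128]])-[180,120])*3.5)
a=cv2.imread('pics/s2.png')[50:300,330:500]; cv2.imwrite('pics/s2c.png',cv2.resize(a,None,fx=2.4,fy=2.4))
E
```

```text
wrist proj pad faces +-42mm at z .032 behind [[373.42232972 295.67214396]
 [385.94751011 323.55245354]
 [398.14045779 350.90812355]
 [171.85433958 295.46396568]
 [158.71874353 323.2714409 ]
 [145.94168004 350.53705996]]
[(array([ 0.4866, -0.1721]), [212, 274, 119, 102, 9272])] [-0.1151 -0.1177]
[(array([ 0.4862, -0.172 ]), [212, 279, 118, 96, 8942])] [-0.1155 -0.1177]
side finger [[412.30121321 213.28775343]
 [398.30607562 211.99579992]
 [384.36686238 210.71070945]]
side cap [[439.31759934 182.77912025]
 [410.1188714  181.88016321]
 [381.01700788 180.9932686 ]]
```

View pics/s2c.png

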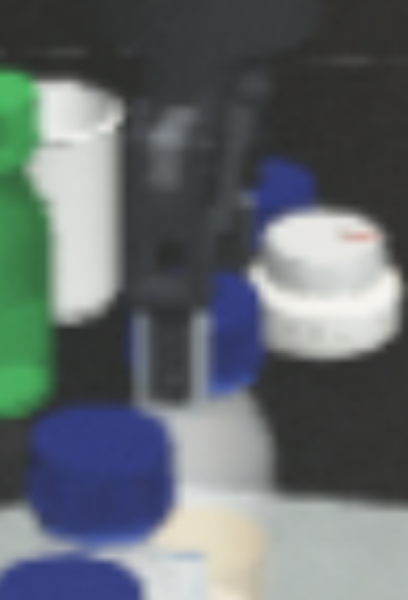

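The cap sits between the pads: its centre is at (270,320) in the wrist view, and the pads are symmetric about it. Closing on it.

Call:
send_rows --pt "0 0 0 0 0 0 0.45" --pt "0 0 0 0 0 0 0.45" --pt "0 0 0 0 0 0 0.45" --pt "0 0 0 0 0 0 0.45" --pt "0 0 0 0 0 0 0.45"

```text
clock: 4.6
ee_pos: [0.4857, -0.172, 0.1051]
tool_rot: [[0.992, -0.13, 0.001], [-0.13, -0.992, -0.001], [0.001, 0.0, -1.0]]
force: [-0.3, 1.5, 4.5]
grip_width: 0.0455
```

Call:
send_rows --pt "0.5 -0.1 0 0 0 0 0.45" --pt "0.8 -0.1 0 0 0 0 0.45" --pt "0.8 -0.1 0 0 0 0 0.45" --pt "0.8 -0.1 0 0 0 0 0.45" --pt "0.8 -0.1 0 0 0 0 0.45"

```text
clock: 5.1
ee_pos: [0.5217, -0.1735, 0.1051]
tool_rot: [[0.991, -0.131, -0.002], [-0.131, -0.991, -0.003], [-0.002, 0.003, -1.0]]
force: [-3.9, -2.0, 6.9]
grip_width: 0.045
```

```bash
python3 - <<'E'
from h import *
o=r.get_obs(); print(toboard(o['ee_pos']),o['ee_pos'],o['force'],o['grip_width'])
im=r.get_image('wrist'); cv2.imwrite('pics/w3.png',im); t=r.get_image('top')
a=cv2.resize(t[150:290,180:410],None,fx=3,fy=3); cv2.imwrite('pics/t3.png',a)
E
```

```text
[-0.0802 -0.1146] [ 0.52165961 -0.17354362  0.10512987] [-3.85650784 -2.04484287  6.88312038] 0.04499059091678909
```

View pics/w3.png

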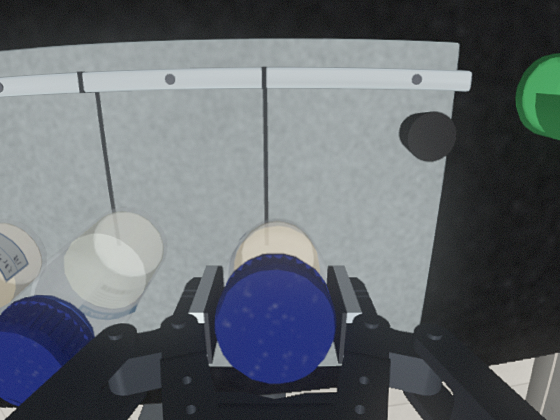

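Call:
send_rows --pt "0.8 -0.1 0 0 0 0 0.45" --pt "0.8 -0.1 0 0 0 0 0.45" --pt "0.8 -0.1 0 0 0 0 0.45" --pt "0.8 -0.1 0 0 0 0 0.45" --pt "0.8 0 0 0 0 0 0.45"

```text
clock: 5.7
ee_pos: [0.5624, -0.173, 0.1042]
tool_rot: [[0.992, -0.13, -0.002], [-0.13, -0.992, 0.0], [-0.002, 0.0, -1.0]]
force: [-3.1, 0.6, 5.0]
grip_width: 0.0453
```

Call:
send_rows --pt "0.5 0 0 0 0 0 0.45" --pt "0.2 0 0 0 0 0 0.45" --pt "0 0 0 0 0 0 0.45"

```text
clock: 6.0
ee_pos: [0.5696, -0.1738, 0.1042]
tool_rot: [[0.992, -0.13, -0.0], [-0.13, -0.992, 0.0], [-0.0, -0.0, -1.0]]
force: [-1.7, 0.3, 5.3]
grip_width: 0.0455
```

```bash
python3 - <<'E'
from h import *
o=r.get_obs(); print(toboard(o['ee_pos']),o['ee_pos'],o['force'],o['grip_width'])
im=r.get_image('wrist'); cv2.imwrite('pics/w4.png',im); s=r.get_image('side')
q=topfit(cam('wrist',o),im,[[.572,-.175]],th=45)[0]; print(q,toboard(q[0]))
a=cv2.resize(s[130:270,200:360],None,fx=4,fy=4); cv2.imwrite('pics/s4.png',a)
E
```

```text
[-0.0326 -0.1086] [ 0.5696345  -0.17380752  0.10423915] [-1.66802948  0.27454682  5.27240771] 0.045549078985365865
(array([ 0.5713, -0.1749]), [215, 268, 121, 116, 10923]) [-0.0308 -0.1094]
```

View pics/w4.png

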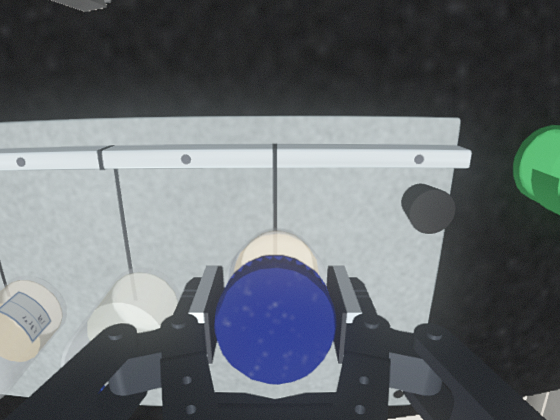

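View pics/s4.png

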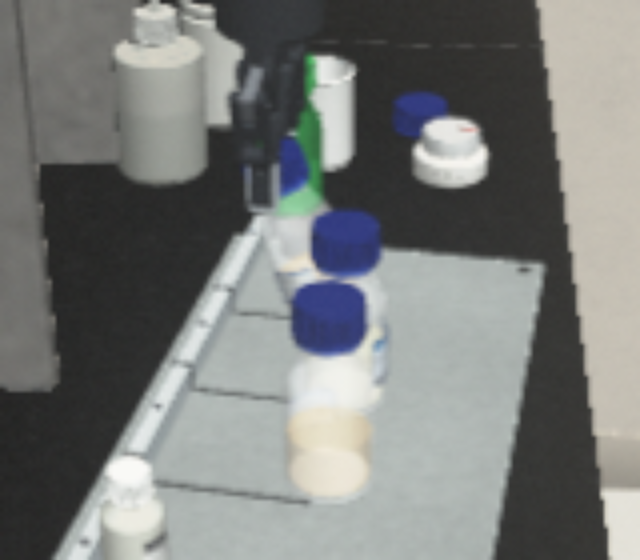

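```bash
python3 - <<'E'
from h import *
o=r.get_obs(); C=cam('wrist',o); print(C[3], toboard(C[3]))
print(toboard(unproj(C,[275,168],.006)[0]),toboard(unproj(C,[275,163],.006)[0]), toboard(unproj(C,[275,150],.026)[0]), toboard(unproj(C,[275,231],.006)[0]),toboard(unproj(C,[275,231],.079)[0]))
im=cv2.imread('pics/w4.png'); a=np.linspace(0,2*np.pi,60); c,s=np.cos(a),np.sin(a)
for rr,z,col in [(.0235,.14,(0,255,255)),(.0235,.117,(0,255,0)),(.028,.006,(0,0,255)),(.028,.079,(255,0,255))]:
    xy=[.5713,-.1749]
    cv2.polylines(im,[proj(C,np.c_[xy[0]+rr*c,xy[1]+rr*s,0*c+z]).astype(np.int32)],True,col,1)
cv2.imwrite('pics/w4o.png',im[100:420,100:460])
E
```

```text
[ 0.65321515 -0.18584166  0.2478543 ] [ 0.0519 -0.1096]
[-0.0036 -0.1095] [-1.000e-04 -1.095e-01] [ 0.0123 -0.1095] [-0.05   -0.1096] [-0.0192 -0.1096]
```

View pics/w4o.png

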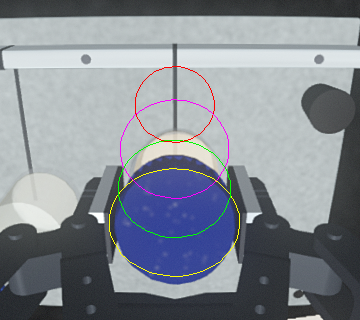

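```bash
python3 - <<'E'
import cv2
from h import *
s=r.get_image('side'); cv2.imwrite('pics/s5.png',s)
a=cv2.resize(s[150:225,240:310],None,fx=8,fy=8,interpolation=cv2.INTER_CUBIC); 
S=cam('side')
p=proj(S,[[*(org+ex*-.0308-ey*.1094),z] for z in (.006,.117,.14)])
print(p, (p-[240,150])*8)
cv2.imwrite('pics/s5c.png',a)
E
```

```text
[[267.64460807 207.82332426]
 [266.94591504 174.287077  ]
 [266.79290294 166.91255679]] [[221.15686454 462.58659406]
 [215.5673203  194.29661598]
 [214.34322352 135.30045431]]
```

View pics/s5c.png

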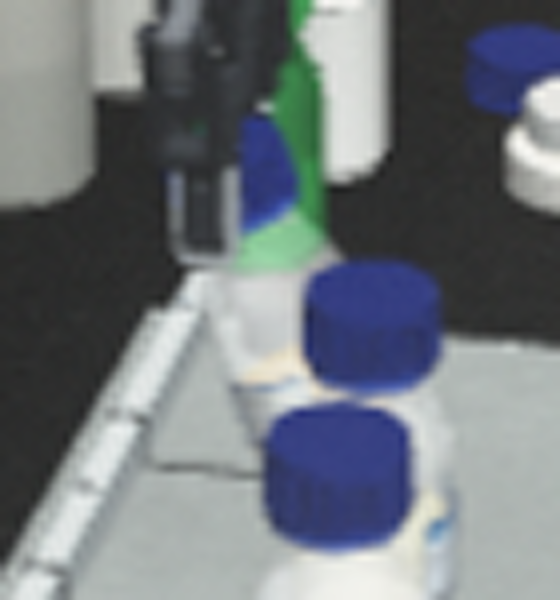

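The wrist and side views show the gripped bottle pivoting about the jaw axis. Its foot lags behind and it leans about 0.3 rad. I'll move the cap back now to stand it up, then regrip with the jaws along the direction of travel.

Call:
send_rows --pt "-0.5 0 0 0 0 0 0.45" --pt "-0.6 0 0 0 0 0 0.45" --pt "-0.6 0 0 0 0 0 0.45" --pt "0 0 0 0 0 0 0.45"

```text
clock: 6.55
ee_pos: [0.5526, -0.1717, 0.1048]
tool_rot: [[0.992, -0.13, 0.001], [-0.13, -0.992, -0.0], [0.001, 0.0, -1.0]]
force: [0.9, -0.2, 4.1]
grip_width: 0.0454
```

```bash
cat > look.py <<'E'
import sys
from h import *
k=sys.argv[1]; g=eval(sys.argv[2]) if len(sys.argv)>2 else None
o=r.get_obs(); print('tcp',toboard(o['ee_pos']),o['ee_pos'].round(4),'F',o['force'].round(1),o['grip_width'].round(4),'t',o['clock'])
im=r.get_image('wrist'); s=r.get_image('side'); C=cam('wrist',o)
if g:
    xy=org+ex*g[0]+ey*g[1]
    q=topfit(C,im,[xy],th=45)[0]; print('cap',toboard(q[0]),q)
    a=np.linspace(0,2*np.pi,60); c,sn=np.cos(a),np.sin(a)
    for rr,z,col in [(.0217,.139,(0,255,255)),(.028,.006,(0,0,255)),(.028,.079,(255,0,255))]:
        for CC,I in ((C,im),(cam('side'),s)):
            cv2.polylines(I,[proj(CC,np.c_[q[0][0]+rr*c,q[0][1]+rr*sn,0*c+z]).astype(np.int32)],True,col,1)
a=cv2.resize(s[140:285,200:340],None,fx=2.9,fy=2.9)[:420]
cv2.imwrite(f'pics/{k}.png',cv2.resize(np.hstack([im,a[:, :400]]),(800,350)))
E
python3 look.py l6 '(-.048,-.11)'
```

```text
Traceback (most recent call last):
  File "look.py", line 4, in <module>
    o=r.get_obs(); print('tcp',toboard(o['ee_pos']),o['ee_pos'].round(4),'F',o['force'].round(1),o['grip_width'].round(4),'t',o['clock'])
                                                                                                 ^^^^^^^^^^^^^^^^^^^^^
AttributeError: 'float' object has no attribute 'round'
```

```bash
sed -i "s/o\['grip_width'\].round(4)/round(o['grip_width'],4)/" look.py; python3 look.py l6 '(-.048,-.11)'
```

```text
tcp [-0.0497 -0.1087] [ 0.5526 -0.1717  0.1048] F [ 0.9 -0.2  4.1] 0.0454 t 6.55
cap [-0.0487 -0.1096] (array([ 0.5535, -0.1727]), [215, 269, 120, 115, 10742])
```

View pics/l6.png

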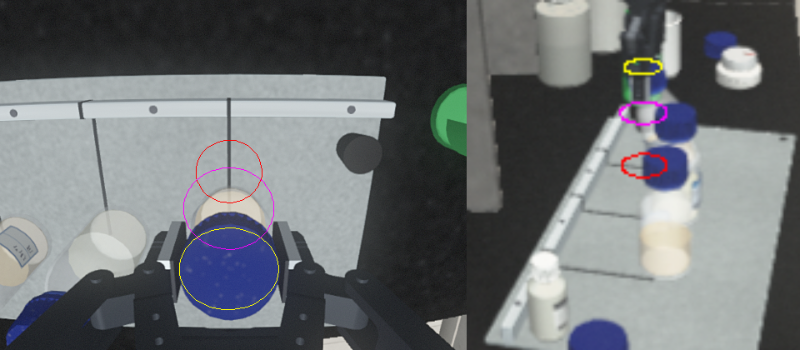

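The lean stayed the same while I backed up, so the pads hold the bottle rigidly at an angle. I'll straighten it by pitching the tool.

Call:
send_rows --pt "0 0 0 0 0.04 0 0.45" --pt "0 0 0 0 0.05 0 0.45" --pt "0 0 0 0 0.05 0 0.45" --pt "0 0 0 0 0 0 0.45"

```text
clock: 7.05
ee_pos: [0.5514, -0.1722, 0.1051]
tool_rot: [[0.982, -0.131, 0.138], [-0.129, -0.991, -0.02], [0.14, 0.001, -0.99]]
force: [-1.7, 0.7, 7.3]
grip_width: 0.0454
```

```bash
cat > tilt.py <<'E'
import sys
from h import *
k=sys.argv[1]
o=r.get_obs(); print('tcp',toboard(o['ee_pos']),o['ee_pos'].round(4),o['tool_rot'].round(3).tolist(),'F',o['force'].round(1),'t',o['clock'])
im=r.get_image('wrist'); s=r.get_image('side')
cv2.imwrite(f'pics/{k}.png',np.hstack([cv2.resize(im[100:420,80:480],(400,320)),cv2.resize(s[150:225,240:330],(384,320),interpolation=cv2.INTER_CUBIC)]))
E
python3 tilt.py l7
```

```text
tcp [-0.0508 -0.1093] [ 0.5514 -0.1722  0.1051] [[0.982, -0.131, 0.138], [-0.129, -0.991, -0.02], [0.14, 0.001, -0.99]] F [-1.7  0.7  7.3] t 7.05
```

View pics/l7.png

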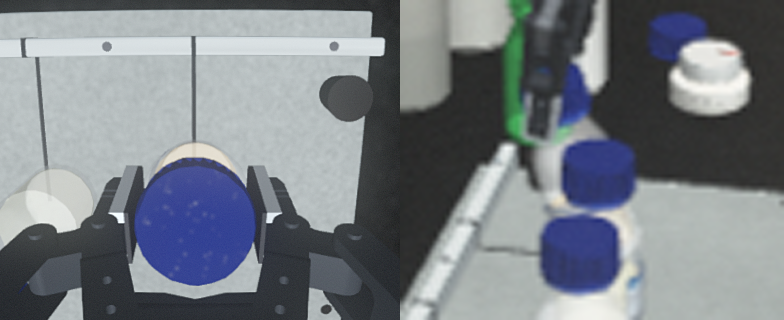

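```bash
cat >> h.py <<'E'
def tiltest(C,im,cap,row_col,hz,rad=.028):
    """cap: board xy of cap-top-centre at z~.139 ; solve tilt about board y so body point projects to row"""
    from scipy.optimize import brentq
    c3=np.r_[org+ex*cap[0]+ey*cap[1],.139]
    def f(t):
        ax=np.r_[ex*np.sin(t),np.cos(t)]; fx=np.r_[ex*np.cos(t),-np.sin(t)]
        P=c3-ax*(.139-hz)+fx*rad
        return proj(C,P)[0][1]-row_col
    return brentq(f,-.6,.8)
E
python3 - <<'E'
from h import *
import types
def camT(p,R):
    return cam('wrist',dict(ee_pos=np.array(p),tool_rot=np.array(R)))
R0=[[0.991,-0.131,-0.0],[-0.131,-0.991,-0.0],[0,0,-1.0]]
C2=camT([0.48467,-0.1728,0.10425],R0)
from scipy.optimize import brentq
for row in (176,180):
  for z in (.0,.006,.02,.04): print(row,z,toboard(unproj(C2,[271,row],z)[0]))
im2=cv2.imread('pics/w2.png'); cap2=toboard(topfit(C2,im2,[[.485,-.172]],th=45)[0][0]); print(cap2)
R7=[[0.982,-0.131,0.138],[-0.129,-0.991,-0.02],[0.14,0.001,-0.99]]
for n,C,row in [('w2',C2,178),('w3',camT([.52166,-.17354,.10513],[[.991,-.131,-.002],[-.131,-.991,-.003],[-.002,.003,-1]]),222),
   ('w4',camT([.56963,-.1738,.10424],[[.992,-.13,0],[-.13,-.992,0],[0,0,-1]]),232)]:
    im=cv2.imread(f'pics/{n}.png'); g=unproj(C,[273,320],.139)[0,:2]
    cap=toboard(topfit(C,im,[g],th=45)[0][0]); print(n,cap,[round(tiltest(C,im,cap,row,h),3) for h in (.006,.02,.04)])
o=r.get_obs();C=cam('wrist',o); im=r.get_image('wrist'); cv2.imwrite('pics/w7.png',im)
cap=toboard(topfit(C,im,[unproj(C,[273,325],.139)[0,:2]],th=45)[0][0]); print('now',cap,[round(tiltest(C,im,cap,242,h),3) for h in (.006,.02,.04)])
E
```

```text
176 0.0 [-0.0947 -0.1168]
176 0.006 [-0.0932 -0.1169]
176 0.02 [-0.0897 -0.117 ]
176 0.04 [-0.0846 -0.1173]
180 0.0 [-0.0976 -0.1168]
180 0.006 [-0.096  -0.1169]
180 0.02 [-0.0923 -0.117 ]
180 0.04 [-0.0871 -0.1173]
[-0.1154 -0.1181]
w2 [-0.1154 -0.1181] [0.057, 0.032, -0.017]
w3 [-0.0792 -0.1153] [0.3, 0.291, 0.274]
w4 [-0.0306 -0.1094] [0.357, 0.352, 0.342]
now [-0.0535 -0.1102] [0.273, 0.271, 0.267]
```

Call:
send_rows --pt "-0.5 0 -0.1 0 0.05 0 0.45" --pt "-0.5 0 -0.1 0 0.05 0 0.45" --pt "-0.5 0 -0.1 0 0.05 0 0.45" --pt "0 0 0 0 0 0 0.45"

```text
clock: 7.6
ee_pos: [0.5372, -0.17, 0.1058]
tool_rot: [[0.949, -0.131, 0.286], [-0.125, -0.991, -0.039], [0.289, 0.001, -0.957]]
force: [-1.1, 1.7, 8.2]
grip_width: 0.0456
```

```bash
python3 tilt.py l8; python3 - <<'E'
from h import *
o=r.get_obs();C=cam('wrist',o); im=r.get_image('wrist'); cv2.imwrite('pics/w8.png',im)
cap=toboard(topfit(C,im,[unproj(C,[273,325],.139)[0,:2]],th=45)[0][0]); 
for row in (230,240,250,260): print(row,cap,[round(tiltest(C,im,cap,row,h),3) for h in (.006,.02,.04)])
E
```

```text
tcp [-0.0652 -0.109 ] [ 0.5372 -0.17    0.1058] [[0.949, -0.131, 0.286], [-0.125, -0.991, -0.039], [0.289, 0.001, -0.957]] F [-1.1  1.7  8.2] t 7.6
230 [-0.0728 -0.1098] [0.053, 0.047, 0.036]
240 [-0.0728 -0.1098] [0.108, 0.106, 0.101]
250 [-0.0728 -0.1098] [0.163, 0.164, 0.165]
260 [-0.0728 -0.1098] [0.218, 0.222, 0.229]
```

View pics/w8.png

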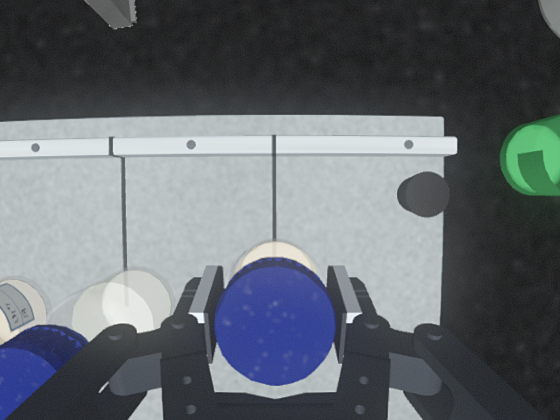

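View pics/l8.png

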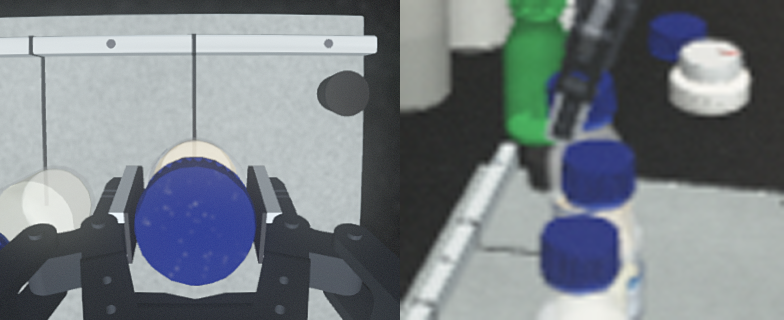

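The tilt is down to about 0.11 rad. One more pitch of 0.1, then open slowly.

Call:
send_rows --pt "0 0 0 0 0.05 0 0.45" --pt "0 0 0 0 0.05 0 0.45" --pt "0 0 0 0 0 0 0.45" --pt "0 0 0 0 0 0 0.58" --pt "0 0 0 0 0 0 0.62"

```text
clock: 8.25
ee_pos: [0.5364, -0.1697, 0.1034]
tool_rot: [[0.918, -0.13, 0.375], [-0.12, -0.992, -0.049], [0.378, -0.0, -0.926]]
force: [-0.5, 0.4, -0.3]
grip_width: 0.0526
```

Call:
send_rows --pt "0 0 0 0 0 0 0.8" --pt "0 0 0 0 0 0 1" --pt "0 0 0 0 0 0 1"

```text
clock: 8.55
ee_pos: [0.5373, -0.1697, 0.104]
tool_rot: [[0.917, -0.13, 0.376], [-0.12, -0.992, -0.049], [0.379, -0.0, -0.925]]
force: [-1.0, 0.2, 1.1]
grip_width: 0.0856
```

```bash
python3 tilt.py l9
```

```text
tcp [-0.0652 -0.1087] [ 0.5373 -0.1697  0.104 ] [[0.917, -0.13, 0.376], [-0.12, -0.992, -0.049], [0.379, -0.0, -0.925]] F [-1.   0.2  1.1] t 8.55
```

View pics/l9.png

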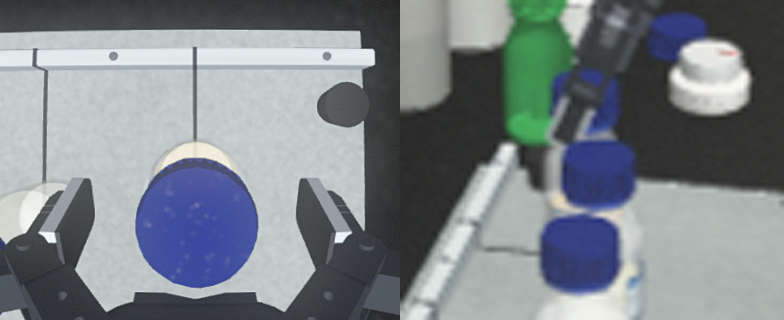

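The bottle stands upright again, with the cap released at about (275,325) in the wrist view. Rise, level the tool and look.

Call:
send_rows --pt "0 0 -3 0 0 0 1" --pt "0 0 -4 0 0 0 1" --pt "0 0 -4 0 -0.08 0 1" --pt "0 0 0 0 -0.15 0 1" --pt "0 0 0 0 -0.15 0 1"

```text
clock: 9.15
ee_pos: [0.4965, -0.1659, 0.2104]
tool_rot: [[0.991, -0.132, 0.011], [-0.132, -0.991, -0.007], [0.012, 0.006, -1.0]]
force: [0.5, 1.0, -0.7]
grip_width: 0.0855
```

Call:
send_rows --pt "0 0 0 0 0 0 1" --pt "0 0 0 0 0 0 1"

```text
clock: 9.35
ee_pos: [0.4963, -0.1639, 0.2047]
tool_rot: [[0.992, -0.129, 0.009], [-0.129, -0.992, 0.001], [0.009, -0.003, -1.0]]
force: [0.4, 0.1, 0.2]
grip_width: 0.0856
```

```bash
python3 - <<'E'
from h import *
o=r.get_obs();C=cam('wrist',o); im=r.get_image('wrist'); t=r.get_image('top');cv2.imwrite('pics/w10.png',im);cv2.imwrite('pics/t10.png',t)
print('tcp',toboard(o['ee_pos']),o['ee_pos'].round(4),o['joints'].round(3),o['tool_rot'].round(3).tolist(),o['clock'])
G=[org+ex*-.07-ey*.11,org+ex*-.106-ey*.0105,org+ex*-.115+ey*.085]
for n,CC,I,th in(('w',C,im,45),('t',cam('top'),t,65)):
    for q in topfit(CC,I,G,th=th): print(n,toboard(q[0]),q)
E
```

```text
tcp [-0.1066 -0.1083] [ 0.4963 -0.1639  0.2047] [ 0.811  0.091 -0.567  1.791  0.048  1.265 -1.468] [[0.992, -0.129, 0.009], [-0.129, -0.992, 0.001], [0.009, -0.003, -1.0]] 9.35
w [-0.0757 -0.1101] (array([ 0.5267, -0.1697]), [241, 144, 72, 70, 3922])
w [-0.1049 -0.0095] (array([ 0.5108, -0.0661]), [86, 193, 64, 62, 3154])
w [-0.1184  0.0725] (array([0.5082, 0.0169]), [0, 215, 15, 48, 529])
t [-0.1069 -0.01  ] (array([ 0.5088, -0.0664]), [282, 222, 21, 21, 355])
t [-0.1069 -0.01  ] (array([ 0.5088, -0.0664]), [282, 222, 21, 21, 355])
t [-0.1157  0.0847] (array([0.5124, 0.0287]), [234, 221, 21, 21, 357])
```

View pics/w10.png

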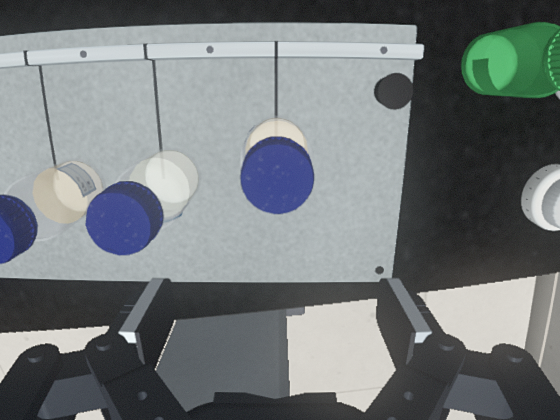

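The right bottle now stands upright at board (−0.076, −0.110), on its mark line, and needs about 46 mm more. I'll turn the tool a quarter so the jaws lie along the travel direction.

Call:
send_rows --pt "0 0 0 0 0 -0.143 1" --pt "0 0 0 0 0 -0.143 1" --pt "0 0 0 0 0 -0.143 1" --pt "0 0 0 0 0 -0.143 1" --pt "0 0 0 0 0 -0.143 1"

```text
clock: 9.95
ee_pos: [0.4949, -0.1644, 0.2071]
tool_rot: [[0.831, 0.556, 0.012], [0.557, -0.831, -0.004], [0.007, 0.01, -1.0]]
force: [-0.2, -0.3, 0.8]
grip_width: 0.0856
```

Call:
send_rows --pt "0 0 0 0 0 -0.143 1" --pt "0 0 0 0 0 -0.143 1" --pt "0 0 0 0 0 -0.143 1" --pt "0 0 0 0 0 -0.143 1" --pt "0 0 0 0 0 -0.143 1"

```text
clock: 10.45
ee_pos: [0.4949, -0.1644, 0.2071]
tool_rot: [[0.262, 0.965, 0.012], [0.965, -0.262, -0.005], [-0.001, 0.012, -1.0]]
force: [-0.0, 0.7, -0.1]
grip_width: 0.0856
```

Call:
send_rows --pt "0 0 0 0 0 -0.14 1" --pt "0 1.0 0 0 0 0 1" --pt "0 1.1 0 0 0 0 1" --pt "0 1.0 0 0 0 0 1" --pt "0 0 0 0 0 0 1"

```text
clock: 10.95
ee_pos: [0.5282, -0.1683, 0.2064]
tool_rot: [[0.131, 0.991, 0.011], [0.991, -0.131, -0.001], [0.001, 0.011, -1.0]]
force: [0.5, -0.7, -0.9]
grip_width: 0.0851
```

```bash
python3 - <<'E'
from h import *
o=r.get_obs();C=cam('wrist',o); im=r.get_image('wrist'); cv2.imwrite('pics/w11.png',im)
print('tcp',toboard(o['ee_pos']),o['ee_pos'].round(4),o['joints'].round(3),o['tool_rot'].round(3).tolist(),o['clock'])
G=[org+ex*-.07-ey*.11,org+ex*-.106-ey*.0105,org+ex*-.115+ey*.085]
for q in topfit(C,im,G,th=45): print(toboard(q[0]),q)
E
```

```text
tcp [-0.0744 -0.1085] [ 0.5282 -0.1683  0.2064] [ 0.852  0.173 -0.652  1.717  0.108  1.278  0.045] [[0.131, 0.991, 0.011], [0.991, -0.131, -0.001], [0.001, 0.011, -1.0]] 10.95
[-0.0765 -0.1091] (array([ 0.526 , -0.1686]), [236, 192, 69, 65, 3490])
[-0.105  -0.0092] (array([ 0.5108, -0.0658]), [178, 13, 78, 82, 5065])
[-0.105  -0.0092] (array([ 0.5108, -0.0658]), [178, 13, 78, 82, 5065])
```

View pics/w11.png

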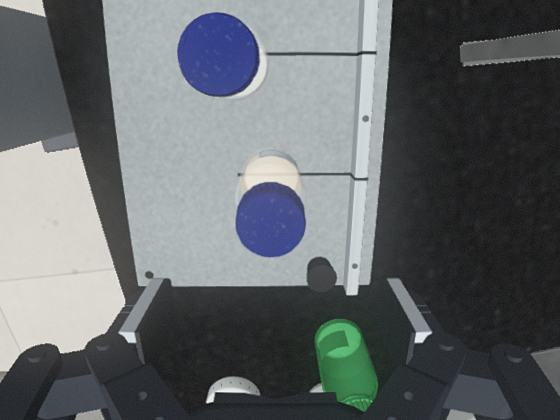

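Call:
send_rows --pt "-0.1 -0.2 1.2 0.011 0 0 1" --pt "0 0 2.0 0 0 0 1" --pt "0 0 2.2 0 0 0 1" --pt "0 0 2.2 0 0 0 1" --pt "0 0 1.6 0 0 0 1"

```text
clock: 11.5
ee_pos: [0.5232, -0.1689, 0.112]
tool_rot: [[0.131, 0.991, -0.004], [0.991, -0.131, 0.001], [0.0, -0.004, -1.0]]
force: [0.2, 0.3, -0.4]
grip_width: 0.0857
```

Call:
send_rows --pt "0 0 0.9 0 0 0 1" --pt "0 0 0 0 0 0 0.8" --pt "0 0 0 0 0 0 0.6" --pt "0 0 0 0 0 0 0.5" --pt "0 0 0 0 0 0 0.5"

```text
clock: 12.0
ee_pos: [0.5258, -0.1694, 0.1068]
tool_rot: [[0.131, 0.991, 0.002], [0.991, -0.131, -0.001], [-0.001, 0.002, -1.0]]
force: [0.1, -0.3, 2.0]
grip_width: 0.0452
```

```bash
python3 - <<'E'
from h import *
o=r.get_obs();C=cam('wrist',o); im=r.get_image('wrist'); cv2.imwrite('pics/w12.png',im)
print('tcp',toboard(o['ee_pos']),o['ee_pos'].round(4),o['force'],o['grip_width'])
q=topfit(C,im,[org+ex*-.076-ey*.11],th=45)[0]; print(toboard(q[0]),q)
E
```

```text
tcp [-0.0766 -0.11  ] [ 0.5258 -0.1694  0.1068] [ 0.09295329 -0.305567    1.97558724] 0.04515931620317181
[-0.0768 -0.1084] (array([ 0.5258, -0.1679]), [216, 266, 118, 105, 9631])
```

View pics/w12.png

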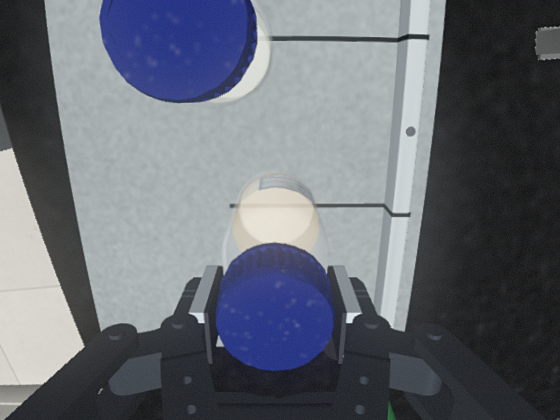

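Call:
send_rows --pt "0 0.3 -0.1 0 0 0 0.5" --pt "0 0.5 0 0 0 0 0.5" --pt "0 0.5 0 0 0 0 0.5" --pt "0 0.5 0 0 0 0 0.5" --pt "0 0 0 0 0 0 0.5"

```text
clock: 12.55
ee_pos: [0.5433, -0.1717, 0.1068]
tool_rot: [[0.131, 0.991, -0.001], [0.991, -0.131, 0.0], [-0.0, -0.001, -1.0]]
force: [-0.9, 0.4, 4.3]
grip_width: 0.0451
```

```bash
python3 look.py l13 '(-.058,-.11)'
```

```text
tcp [-0.059  -0.1099] [ 0.5433 -0.1717  0.1068] F [-0.9  0.4  4.3] 0.0451 t 12.55
cap [-0.059  -0.1083] (array([ 0.5434, -0.1701]), [216, 265, 118, 106, 9637])
```

View pics/l13.png

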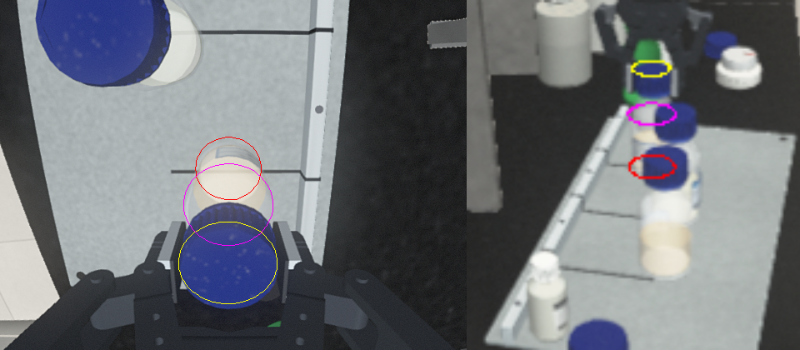

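The overlay matches, so the bottle slides upright. Continue to the rail.

Call:
send_rows --pt "0 0.6 0 0 0 0 0.5" --pt "0 0.6 0 0 0 0 0.5" --pt "0 0.6 0 0 0 0 0.5" --pt "0 0.6 0 0 0 0 0.5" --pt "0 0.4 0 0 0 0 0.5"

```text
clock: 13.15
ee_pos: [0.5697, -0.1751, 0.1067]
tool_rot: [[0.131, 0.991, -0.003], [0.991, -0.131, 0.0], [-0.0, -0.003, -1.0]]
force: [-4.4, 1.5, 8.4]
grip_width: 0.0456
```

Call:
send_rows --pt "0 0 0 0 0 0 0.5" --pt "0 0 0 0 0 0 0.5"

```text
clock: 13.35
ee_pos: [0.5702, -0.1752, 0.1067]
tool_rot: [[0.131, 0.991, -0.001], [0.991, -0.131, -0.0], [-0.0, -0.001, -1.0]]
force: [-2.6, 0.5, 5.3]
grip_width: 0.0451
```

```bash
python3 look.py l14 '(-.031,-.11)'
```

```text
tcp [-0.0318 -0.1098] [ 0.5702 -0.1752  0.1067] F [-2.6  0.5  5.3] 0.0451 t 13.35
cap [-0.0319 -0.1083] (array([ 0.5703, -0.1736]), [216, 266, 118, 105, 9617])
```

View pics/l14.png

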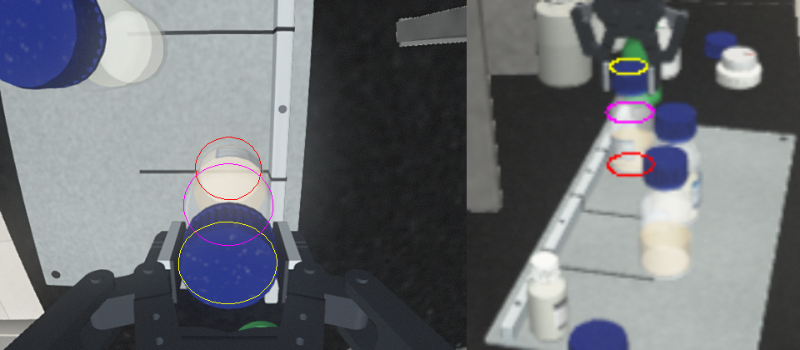

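```bash
python3 - <<'E'
from h import *
o=r.get_obs();C=cam('wrist',o); im=r.get_image('wrist')
print([ (p,toboard(unproj(C,[p,225],.006)[0]),toboard(unproj(C,[p,225],.026)[0])) for p in (320,325,330,335,340,345)])
a=cv2.resize(im[140:280,200:380],None,fx=4.2,fy=4.2,interpolation=cv2.INTER_CUBIC)
for x in range(200,380,20): cv2.line(a,(int((x-200)*4.2),0),(int((x-200)*4.2),12),(0,0,255),1)
cv2.imwrite('pics/w15.png',a)
E
```

```text
[(320, array([ 0.0013, -0.1246]), array([-0.0014, -0.1166])), (325, array([ 0.0049, -0.1246]), array([ 0.0019, -0.1166])), (330, array([ 0.0085, -0.1246]), array([ 0.0053, -0.1166])), (335, array([ 0.0122, -0.1246]), array([ 0.0086, -0.1166])), (340, array([ 0.0158, -0.1246]), array([ 0.012 , -0.1166])), (345, array([ 0.0195, -0.1246]), array([ 0.0153, -0.1166]))]
```

View pics/w15.png

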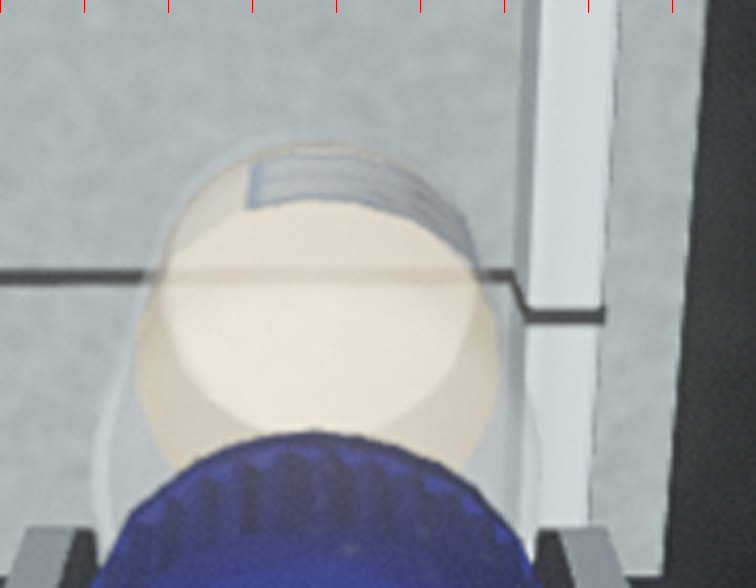

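Call:
send_rows --pt "0 0.2 0 0 0 0 0.5" --pt "0 0.1 0 0 0 0 0.5" --pt "0 0 0 0 0 0 0.5"

```text
clock: 13.8
ee_pos: [0.5725, -0.1754, 0.1068]
tool_rot: [[0.131, 0.991, -0.003], [0.991, -0.131, -0.0], [-0.0, -0.003, -1.0]]
force: [-3.4, 0.8, 6.9]
grip_width: 0.0452
```

Call:
send_rows --pt "0 0 0 0 0 0 0.58" --pt "0 0 0 0 0 0 0.7" --pt "0 0 0 0 0 0 1" --pt "0 0 0 0 0 0 1"

```text
clock: 14.2
ee_pos: [0.5732, -0.1755, 0.1061]
tool_rot: [[0.131, 0.991, -0.001], [0.991, -0.131, 0.0], [0.0, -0.001, -1.0]]
force: [0.4, 0.6, 0.3]
grip_width: 0.0847
```

```bash
python3 look.py l16 '(-.031,-.11)'
```

```text
tcp [-0.0288 -0.1098] [ 0.5732 -0.1755  0.1061] F [0.4 0.6 0.3] 0.0847 t 14.2
cap [-0.0292 -0.1082] (array([ 0.573 , -0.1739]), [215, 268, 118, 104, 9601])
```

View pics/l16.png

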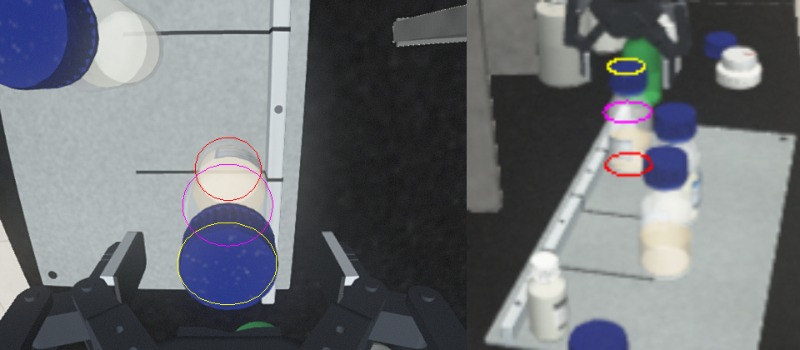

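The right bottle is upright on its mark, about 1 mm off the rail, and released. Now the middle one.

Call:
send_rows --pt "0 0 -2 0 0 0 1" --pt "0 0 -3 0 0 0 1" --pt "0 0 -3 0 0 0 1" --pt "2.0 -1.5 -1 0 0 0 1" --pt "2.0 -1.5 0 0 0 0 1"

```text
clock: 14.8
ee_pos: [0.55, -0.1321, 0.1986]
tool_rot: [[0.132, 0.991, 0.003], [0.991, -0.132, -0.001], [-0.0, 0.003, -1.0]]
force: [-0.4, 1.0, 0.4]
grip_width: 0.0856
```

Call:
send_rows --pt "2.0 -1.5 0 0 0 0 1" --pt "2.0 -1.5 0 0 0 0 1" --pt "2.0 -1.6 0 0 0 0 1" --pt "0 0 0 0 0 -0.13 1" --pt "0 0 0 0 0 0 1"

```text
clock: 15.3
ee_pos: [0.5109, -0.0659, 0.1968]
tool_rot: [[-0.001, 1.0, -0.0], [1.0, 0.001, -0.001], [-0.001, -0.0, -1.0]]
force: [0.1, -0.6, -0.1]
grip_width: 0.0855
```

```bash
cat > see.py <<'E'
import sys
from h import *
k=sys.argv[1]
o=r.get_obs();C=cam('wrist',o); im=r.get_image('wrist'); t=r.get_image('top'); cv2.imwrite(f'pics/{k}.png',im)
print('tcp',toboard(o['ee_pos']),o['ee_pos'].round(4),o['joints'].round(2),o['tool_rot'].round(3).tolist(),o['clock'])
G=[org+ex*a+ey*b for a,b in eval(sys.argv[2])]
for n,CC,I,th in(('w',C,im,45),('t',cam('top'),t,65)):
    for q in topfit(CC,I,G,th=th): print(n,toboard(q[0]),q[1])
E
python3 see.py w17 '[(-.029,-.11),(-.105,-.01),(-.115,.085)]'
```

```text
tcp [-0.1049 -0.0092] [ 0.5109 -0.0659  0.1968] [ 0.77  0.1  -0.73  1.81  0.07  1.26  0.02] [[-0.001, 1.0, -0.0], [1.0, 0.001, -0.001], [-0.001, -0.0, -1.0]] 15.3
w [-0.0302 -0.108 ] [328, 342, 64, 52, 2526]
w [-0.1055 -0.0088] [239, 195, 71, 67, 3775]
w [-0.1145  0.0865] [239, 15, 83, 86, 5606]
t [-0.1157  0.0846] [234, 221, 21, 21, 358]
t [-0.1157  0.0846] [234, 221, 21, 21, 358]
t [-0.1157  0.0846] [234, 221, 21, 21, 358]
```

View pics/w17.png

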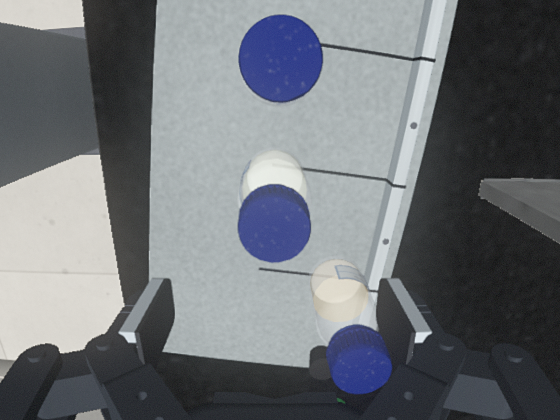

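Call:
send_rows --pt "0 0 1.2 0 0 0 1" --pt "0 0 2.0 0 0 0 1" --pt "0 0 2.2 0 0 0 1" --pt "0 0 2.2 0 0 0 1" --pt "0 0 1.5 0 0 0 1"

```text
clock: 15.9
ee_pos: [0.5098, -0.0668, 0.1029]
tool_rot: [[0.003, 1.0, -0.004], [1.0, -0.003, 0.001], [0.001, -0.004, -1.0]]
force: [0.2, -1.2, -1.1]
grip_width: 0.0854
```

Call:
send_rows --pt "0 0 0 0 0 0 1" --pt "0 0 0 0 0 0 0.8" --pt "0 0 0 0 0 0 0.6" --pt "0 0 0 0 0 0 0.5" --pt "0 0 0 0 0 0 0.5"

```text
clock: 16.4
ee_pos: [0.5118, -0.0666, 0.1068]
tool_rot: [[0.001, 1.0, 0.001], [1.0, -0.001, -0.001], [-0.001, 0.001, -1.0]]
force: [-1.2, -0.3, 5.3]
grip_width: 0.0457
```

Call:
send_rows --pt "0 0.3 -0.1 0 0 0 0.5" --pt "0 0.6 0 0 0 0 0.5" --pt "0 0.6 0 0 0 0 0.5" --pt "0 0.6 0 0 0 0 0.5" --pt "0 0 0 0 0 0 0.5"

```text
clock: 16.9
ee_pos: [0.533, -0.0665, 0.1069]
tool_rot: [[0.001, 1.0, -0.0], [1.0, -0.001, 0.0], [0.0, -0.0, -1.0]]
force: [-0.7, -0.8, 4.6]
grip_width: 0.0454
```

```bash
python3 look.py l18 '(-.085,-.007)'
```

```text
tcp [-0.0829 -0.007 ] [ 0.533  -0.0665  0.1069] F [-0.7 -0.8  4.6] 0.0454 t 16.9
cap [-0.0833 -0.0051] (array([ 0.5328, -0.0646]), [216, 267, 118, 103, 9569])
```

View pics/l18.png

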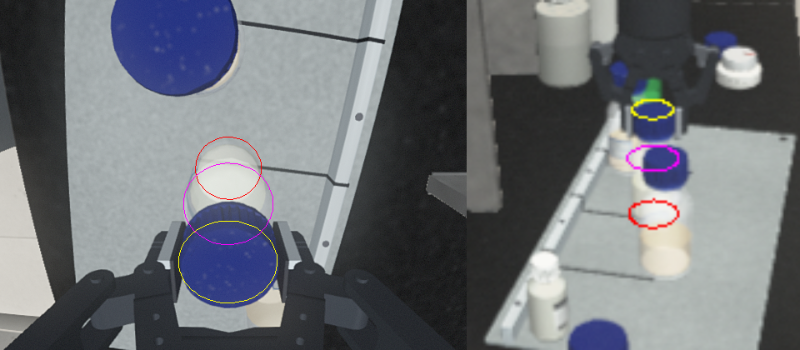

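Call:
send_rows --pt "0 0.6 0 0 0 0 0.5" --pt "0 0.6 0 0 0 0 0.5" --pt "0 0.6 0 0 0 0 0.5" --pt "0 0.6 0 0 0 0 0.5" --pt "0 0.6 0 0 0 0 0.5"

```text
clock: 17.5
ee_pos: [0.5609, -0.0666, 0.107]
tool_rot: [[0.001, 1.0, -0.004], [1.0, -0.001, -0.001], [-0.001, -0.004, -1.0]]
force: [-5.7, 0.1, 9.7]
grip_width: 0.0456
```

Call:
send_rows --pt "0 0.6 0 0 0 0 0.5" --pt "0 0.6 0 0 0 0 0.5" --pt "0 0.6 0 0 0 0 0.5" --pt "0 0.3 0 0 0 0 0.5" --pt "0 0.2 0 0 0 0 0.5"

```text
clock: 18.0
ee_pos: [0.584, -0.0666, 0.107]
tool_rot: [[0.001, 1.0, -0.004], [1.0, -0.001, -0.0], [-0.0, -0.004, -1.0]]
force: [-5.4, 0.2, 9.2]
grip_width: 0.0456
```

Call:
send_rows --pt "0 0 0 0 0 0 0.5" --pt "0 0 0 0 0 0 0.5"

```text
clock: 18.2
ee_pos: [0.5842, -0.0666, 0.107]
tool_rot: [[0.001, 1.0, -0.003], [1.0, -0.001, -0.0], [-0.0, -0.003, -1.0]]
force: [-4.8, 0.2, 8.7]
grip_width: 0.0457
```

```bash
python3 look.py l19 '(-.03,0)'
```

```text
tcp [-0.0321 -0.0003] [ 0.5842 -0.0666  0.107 ] F [-4.8  0.2  8.7] 0.0457 t 18.2
cap [-0.0325  0.0018] (array([ 0.5841, -0.0644]), [216, 266, 118, 103, 9701])
```

View pics/l19.png

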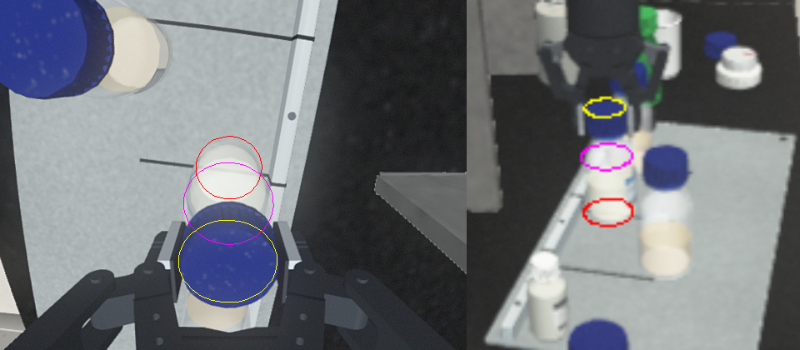

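Call:
send_rows --pt "0 0.2 0 0 0 0 0.5" --pt "0 0.1 0 0 0 0 0.5" --pt "0 0 0 0 0 0 0.5" --pt "0 0 0 0 0 0 0.58" --pt "0 0 0 0 0 0 0.7"

```text
clock: 18.8
ee_pos: [0.5879, -0.0666, 0.1059]
tool_rot: [[0.001, 1.0, -0.001], [1.0, -0.001, 0.0], [0.0, -0.001, -1.0]]
force: [0.2, 0.3, 0.0]
grip_width: 0.0595
```

Call:
send_rows --pt "0 0 0 0 0 0 1" --pt "0 0 0 0 0 0 1" --pt "0 0 -1 0 0 0 1"

```text
clock: 19.1
ee_pos: [0.5868, -0.0666, 0.1152]
tool_rot: [[0.001, 1.0, -0.004], [1.0, -0.001, 0.001], [0.001, -0.004, -1.0]]
force: [0.1, -0.7, -0.3]
grip_width: 0.0855
```

```bash
python3 look.py l20 '(-.03,0)'
```

```text
tcp [-0.0295  0.    ] [ 0.5868 -0.0666  0.1152] F [ 0.1 -0.7 -0.3] 0.0855 t 19.1
cap [-0.0314  0.0017] (array([ 0.5852, -0.0646]), [216, 256, 110, 98, 8577])
```

View pics/l20.png

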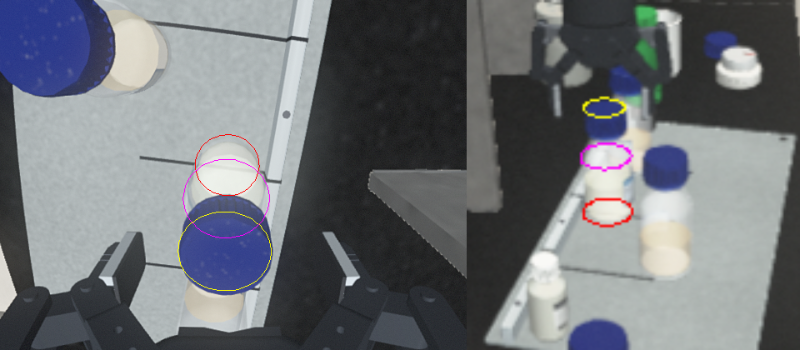

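Call:
send_rows --pt "0 0 -2 0 0 0 1" --pt "0 0 -3 0 0 0 1" --pt "0 0 -3 0 0 0 1" --pt "1.9 -1.4 0 0 0 0 1" --pt "1.9 -1.5 0 0 0 0 1"

```text
clock: 19.7
ee_pos: [0.5599, -0.0284, 0.1979]
tool_rot: [[0.002, 1.0, 0.002], [1.0, -0.002, 0.0], [0.0, 0.002, -1.0]]
force: [0.6, -0.1, 0.1]
grip_width: 0.0856
```

Call:
send_rows --pt "1.9 -1.5 0 0 0 0 1" --pt "1.9 -1.5 0 0 0 0 1" --pt "2.0 -1.5 0 0 0 0 1" --pt "0 0 0 0 0 -0.146 1" --pt "0 0 0 0 0 0 1"

```text
clock: 20.2
ee_pos: [0.5141, 0.0302, 0.197]
tool_rot: [[-0.147, 0.989, 0.0], [0.989, 0.147, -0.001], [-0.001, 0.0, -1.0]]
force: [-0.3, -1.0, -0.3]
grip_width: 0.0857
```

```bash
python3 see.py w21 '[(-.029,-.11),(-.03,0),(-.115,.085)]'
```

```text
tcp [-0.1143  0.0864] [0.5141 0.0302 0.197 ] [ 0.65  0.11 -0.8   1.81  0.08  1.26 -0.03] [[-0.147, 0.989, 0.0], [0.989, 0.147, -0.001], [-0.001, 0.0, -1.0]] 20.2
w [-0.0314  0.002 ] [325, 338, 60, 52, 2447]
w [-0.0314  0.002 ] [325, 338, 60, 52, 2447]
w [-0.115   0.0869] [239, 193, 71, 69, 3808]
t [-0.0316 -0.1094] [335, 190, 22, 21, 353]
t [-0.0333 -0.0003] [281, 185, 21, 21, 343]
t [-0.0333 -0.0003] [281, 185, 21, 21, 343]
```

View pics/w21.png

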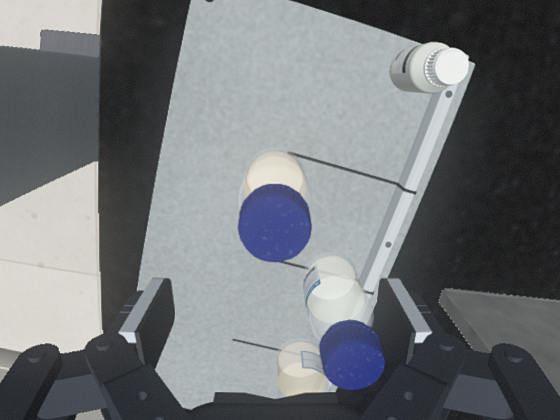

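Call:
send_rows --pt "0 0 1.2 0 0 0 1" --pt "0 0 2.0 0 0 0 1" --pt "0 0 2.2 0 0 0 1" --pt "0 0 2.2 0 0 0 1" --pt "0 0 1.5 0 0 0 1"

```text
clock: 20.8
ee_pos: [0.513, 0.029, 0.103]
tool_rot: [[-0.142, 0.99, -0.004], [0.99, 0.142, 0.001], [0.001, -0.004, -1.0]]
force: [0.3, -0.1, 0.4]
grip_width: 0.0856
```

Call:
send_rows --pt "0 0 0 0 0 0 1" --pt "0 0 0 0 0 0 0.8" --pt "0 0 0 0 0 0 0.6" --pt "0 0 0 0 0 0 0.5" --pt "0 0 0 0 0 0 0.5"

```text
clock: 21.3
ee_pos: [0.5149, 0.0295, 0.1068]
tool_rot: [[-0.144, 0.99, 0.001], [0.99, 0.144, -0.0], [-0.001, 0.001, -1.0]]
force: [-1.0, 0.7, 4.7]
grip_width: 0.0457
```

Call:
send_rows --pt "0 0.3 -0.1 0 0 0 0.5" --pt "0 0.6 0 0 0 0 0.5" --pt "0 0.6 0 0 0 0 0.5" --pt "0 0.6 0 0 0 0 0.5" --pt "0 0 0 0 0 0 0.5"

```text
clock: 21.8
ee_pos: [0.5358, 0.0327, 0.1069]
tool_rot: [[-0.144, 0.99, -0.0], [0.99, 0.144, 0.0], [0.0, -0.0, -1.0]]
force: [-0.7, 0.2, 4.5]
grip_width: 0.0454
```

```bash
python3 look.py l22 '(-.095,.092)'
```

```text
tcp [-0.093   0.0918] [0.5358 0.0327 0.1069] F [-0.7  0.2  4.5] 0.0454 t 21.8
cap [-0.094   0.0937] (array([0.5351, 0.0348]), [216, 265, 117, 104, 9543])
```

View pics/l22.png

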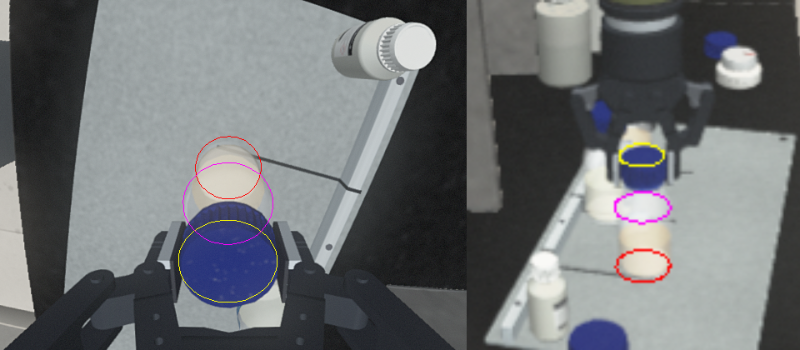

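Call:
send_rows --pt "0 0.6 0 0 0 0 0.5" --pt "0 0.6 0 0 0 0 0.5" --pt "0 0.6 0 0 0 0 0.5" --pt "0 0.6 0 0 0 0 0.5" --pt "0 0.6 0 0 0 0 0.5"

```text
clock: 22.4
ee_pos: [0.5635, 0.0368, 0.107]
tool_rot: [[-0.144, 0.99, -0.004], [0.99, 0.144, -0.001], [-0.0, -0.004, -1.0]]
force: [-5.7, -0.4, 9.8]
grip_width: 0.0454
```

Call:
send_rows --pt "0 0.6 0 0 0 0 0.5" --pt "0 0.6 0 0 0 0 0.5" --pt "0 0.6 0 0 0 0 0.5" --pt "0 0.6 0 0 0 0 0.5" --pt "0 0.6 0 0 0 0 0.5"

```text
clock: 22.9
ee_pos: [0.5932, 0.0411, 0.107]
tool_rot: [[-0.144, 0.99, -0.004], [0.99, 0.144, -0.001], [-0.0, -0.004, -1.0]]
force: [-5.0, -0.9, 10.6]
grip_width: 0.0454
```

Call:
send_rows --pt "0 0.3 0 0 0 0 0.5" --pt "0 0 0 0 0 0 0.5" --pt "0 0 0 0 0 0 0.5"

```text
clock: 23.2
ee_pos: [0.5967, 0.0417, 0.1069]
tool_rot: [[-0.144, 0.99, -0.002], [0.99, 0.144, -0.0], [-0.0, -0.002, -1.0]]
force: [-3.1, -0.4, 6.4]
grip_width: 0.0455
```

```bash
python3 look.py l23 '(-.03,.11)'
```

```text
tcp [-0.0339  0.1086] [0.5967 0.0417 0.1069] F [-3.1 -0.4  6.4] 0.0455 t 23.2
cap [-0.0349  0.1111] (array([0.596 , 0.0443]), [216, 264, 118, 105, 9896])
```

View pics/l23.png

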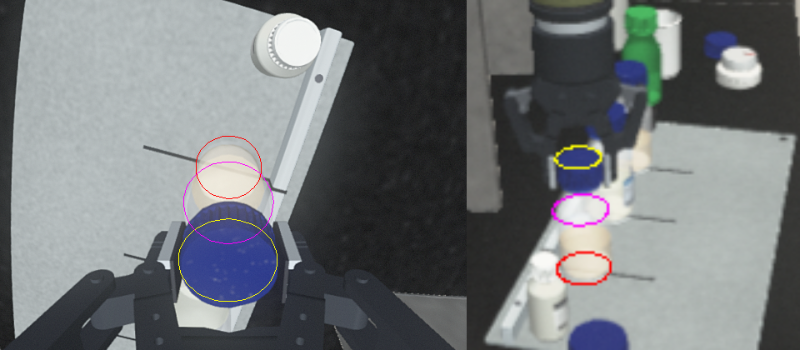

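Another 4–5 mm along board x at almost constant y, then release.

Call:
send_rows --pt "-0.1 0.2 0 0 0 0 0.5" --pt "0 0.2 0 0 0 0 0.5" --pt "0 0.1 0 0 0 0 0.5" --pt "0 0 0 0 0 0 0.5" --pt "0 0 0 0 0 0 0.58"

```text
clock: 23.8
ee_pos: [0.6021, 0.0415, 0.1062]
tool_rot: [[-0.145, 0.989, -0.001], [0.989, 0.145, 0.0], [0.0, -0.001, -1.0]]
force: [-0.3, 1.2, 0.6]
grip_width: 0.0494
```

Call:
send_rows --pt "0 0 0 0 0 0 0.7" --pt "0 0 0 0 0 0 1" --pt "0 0 0 0 0 0 1" --pt "0 0 -1.5 0 0 0 1" --pt "0 0 -3 0 0 0 1"

```text
clock: 24.3
ee_pos: [0.6007, 0.0411, 0.1503]
tool_rot: [[-0.145, 0.989, -0.006], [0.989, 0.145, 0.0], [0.001, -0.005, -1.0]]
force: [0.4, -0.5, 0.3]
grip_width: 0.0854
```

Call:
send_rows --pt "0 0 -3.5 0 0 0 1" --pt "0 -3 -1 0 0 0 1" --pt "-2 -3 0 0 0 0 1" --pt "-2 -3 0 0 0 0 1" --pt "0 0 0 0 0 0 1"

```text
clock: 24.8
ee_pos: [0.5167, -0.0153, 0.1973]
tool_rot: [[-0.139, 0.99, -0.002], [0.99, 0.139, -0.005], [-0.004, -0.002, -1.0]]
force: [0.4, 0.0, 0.2]
grip_width: 0.0854
```

```bash
python3 see.py w24 '[(-.03,-.11),(-.03,0),(-.03,.11)]'; python3 - <<'E'
from h import *
cv2.imwrite('pics/s24.png',cv2.resize(r.get_image('side')[120:320,170:370],None,fx=3,fy=3)); cv2.imwrite('pics/t24.png',cv2.resize(r.get_image('top')[150:310,170:410],None,fx=3.3,fy=3.3))
E
```

```text
tcp [-0.1057  0.0417] [ 0.5167 -0.0153  0.1973] [ 0.71  0.11 -0.77  1.8   0.09  1.26  0.05] [[-0.139, 0.99, -0.002], [0.99, 0.139, -0.005], [-0.004, -0.002, -1.0]] 24.8
w [-0.0364 -0.0005] [336, 282, 45, 57, 2016]
w [-0.0364 -0.0005] [336, 282, 45, 57, 2016]
w [-0.0313  0.1105] [398, 112, 73, 80, 4518]
t [-0.0315 -0.1095] [335, 190, 22, 21, 354]
t [-0.0315 -0.1095] [335, 190, 22, 21, 354]
t [-0.0315 -0.1095] [335, 190, 22, 21, 354]
```

View pics/w24.png

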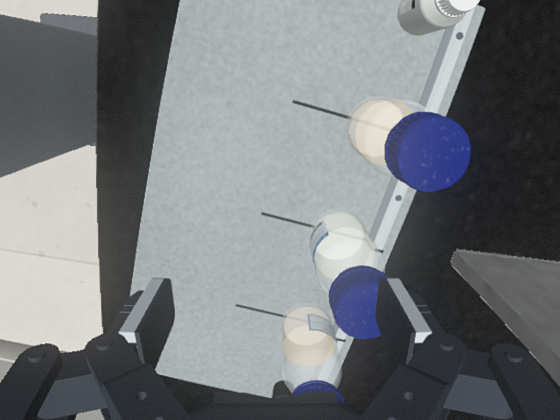

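View pics/s24.png

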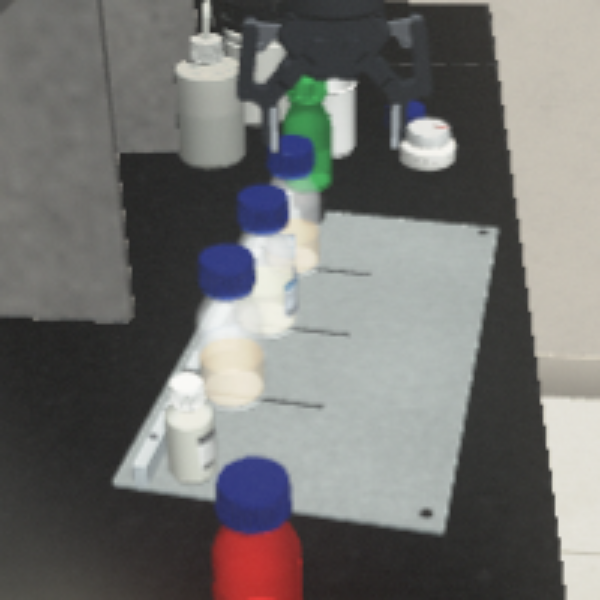

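View pics/t24.png

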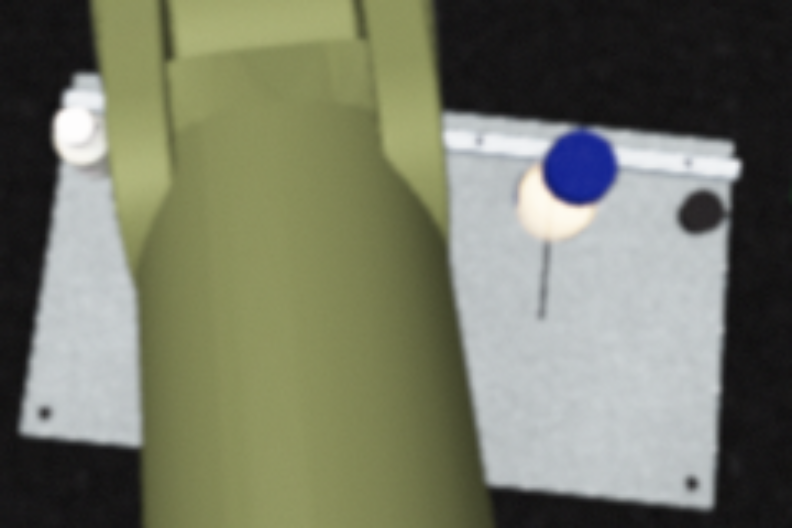

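All three look upright and in line. I'll clear the arm to the right for an unobstructed top check of the gaps.

Call:
send_rows --pt "-3 -1 -1 0 0 0 1" --pt "-4 -0.5 0 0 0 0 1" --pt "-4 -0.5 0 0 0 0 1" --pt "-4 -0.5 0 0 0 0 1" --pt "-4 -0.5 0 0 0 0 1"

```text
clock: 25.5
ee_pos: [0.5181, -0.2039, 0.2066]
tool_rot: [[-0.147, 0.989, -0.0], [0.989, 0.147, 0.001], [0.001, -0.0, -1.0]]
force: [0.5, 0.0, 0.7]
grip_width: 0.0854
```

Call:
send_rows --pt "-4 -1 0 0 0 0 1" --pt "-4 -1 0 0 0 0 1" --pt "-4 -1 0 0 0 0 1" --pt "-3 -1 0 0 0 0 1" --pt "0 0 0 0 0 0 1"

```text
clock: 26.0
ee_pos: [0.4976, -0.3634, 0.2054]
tool_rot: [[-0.138, 0.99, -0.002], [0.99, 0.138, -0.001], [-0.0, -0.002, -1.0]]
force: [-0.2, -1.0, -0.4]
grip_width: 0.0854
```

```bash
python3 see.py w25 '[(-.03,-.11),(-.03,0),(-.03,.11)]'; python3 - <<'E'
from h import *
t=r.get_image('top'); C=cam('top')
for q in ['vial_mid','stopper_mid']: print(q,[(round(d['conf'],2),np.round(d['pixel'],1).tolist()) for d in r.place_of('top',q)])
a=np.linspace(0,2*np.pi,60); c,s=np.cos(a),np.sin(a)
K=3.3
v=cv2.resize(t[150:310,170:410],None,fx=K,fy=K,interpolation=cv2.INTER_CUBIC); 
def dr(P,col): cv2.polylines(v,[((proj(C,P)-[170,150]+.5)*K).astype(np.int32)],False,col,1)
for y in(.11,0,-.11):
    p=org+ex*-.028+ey*y; dr(np.c_[p[0]+.028*c,p[1]+.028*s,0*c+.006],(0,0,255)); dr(np.c_[p[0]+.0225*c,p[1]+.0225*s,0*c+.139],(0,255,255))
dr(np.array([[*(org+ey*y),.006] for y in(-.235,.235)]),(0,255,0))
cv2.imwrite('pics/t25.png',v)
E
```

```text
tcp [-0.0792 -0.3059] [ 0.4976 -0.3634  0.2054] [ 1.02  0.31 -0.53  1.56  0.16  1.32  0.61] [[-0.138, 0.99, -0.002], [0.99, 0.138, -0.001], [-0.0, -0.002, -1.0]] 26.0
w [-0.0899 -0.3983] [204, 309, 46, 50, 1602]
w [-0.0899 -0.3983] [204, 309, 46, 50, 1602]
w [-0.0899 -0.3983] [204, 309, 46, 50, 1602]
t [-0.0316 -0.1094] [335, 190, 22, 21, 353]
t [-0.0333 -0.0002] [281, 185, 21, 21, 343]
t [-0.0329  0.1076] [228, 179, 20, 21, 343]
vial_mid [(0.66, [196.8, 187.5])]
stopper_mid [(0.61, [381.1, 216.3]), (0.23, [342.7, 206.2])]
```

View pics/t25.png

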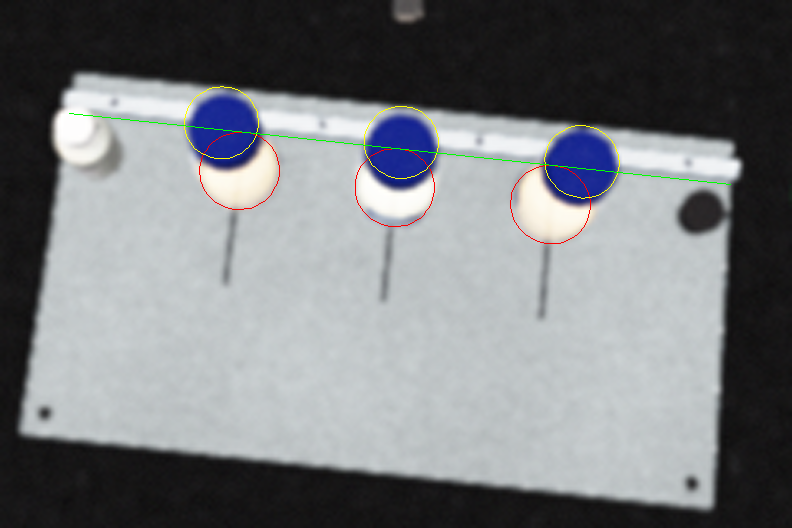

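View pics/w25.png

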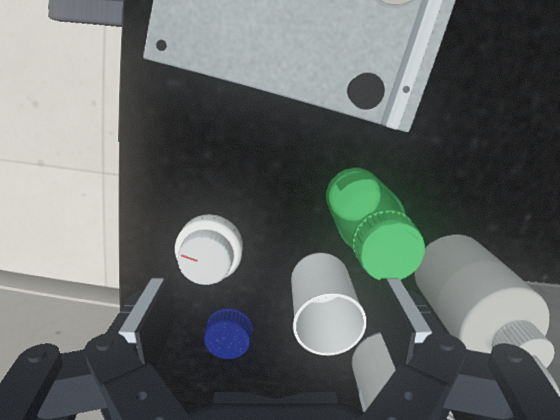

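```bash
python3 - <<'E'
from h import *
im=cv2.imread('pics/w24.png')
C=cam('wrist',dict(ee_pos=np.array([.5167,-.0153,.1973]),tool_rot=np.array([[-0.139,0.99,-0.002],[0.99,0.139,-0.005],[-0.004,-0.002,-1.0]])))
a=np.linspace(0,2*np.pi,90); c,s=np.cos(a),np.sin(a)
K=3.6; o0=np.array([280,60])
v=cv2.resize(im[60:220,280:500],None,fx=K,fy=K,interpolation=cv2.INTER_CUBIC)
w=v.copy()
def dr(P,col): cv2.polylines(w,[((proj(C,P)-o0+.5)*K).astype(np.int32)],False,col,1)
p=org+ex*-.030+ey*.11; dr(np.c_[p[0]+.028*c,p[1]+.028*s,0*c+.006],(0,0,255)); 
dr(np.array([[*(org+ey*y),.006] for y in(-.235,.235)]),(0,255,0)); dr(np.array([[*(org+ey*y),.026] for y in(-.235,.235)]),(255,255,0))
cv2.imwrite('pics/w24z.png',w)
E
```

```text
(no output)
```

View pics/w24z.png

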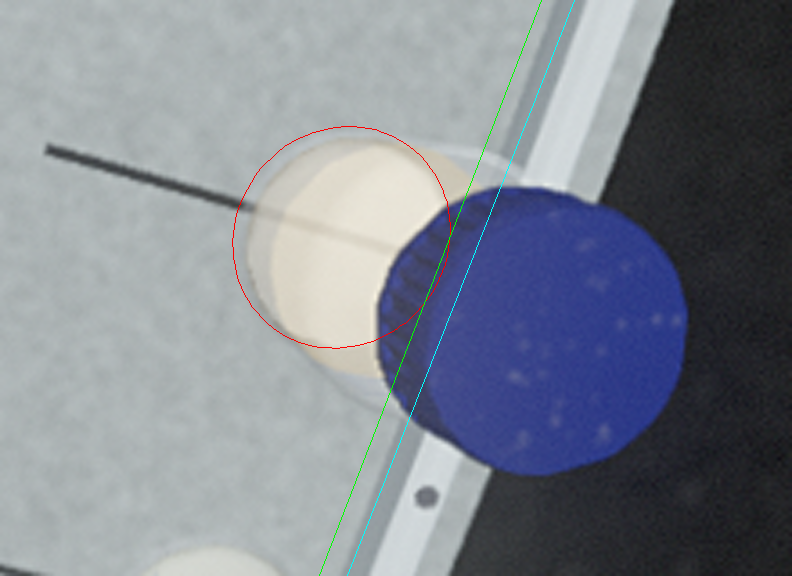

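In the same picture and at the same height, the feet sit 2 mm or less from the rail, and the lines run through their centres. The vial at (194,189) and the stopper at (382,214) match the first picture. Handing in.

```bash
python3 -c "
from rig import r
print(r.close_job()); print(r.get_obs()['clock'])"
```

```text
the job is handed in; nothing more can be done
None
the job is handed in; nothing more can be done
```

The job is handed in at about 26 s: the three blue-capped bottles stand upright, one on each mark, within a few millimetres of the rail, and released. I held each one by its cap and slid it along the board.

**Right bottle leaned badly:** on the first try, with the jaws parallel to the rail, its foot dragged and it tilted. I estimated the peak at 0.33–0.35 rad from the pictures, right at the 0.35 rad fail limit, so I can't rule out that it touched it. I stood it up, released it and re-gripped with the jaws along the direction of travel. After that all three bottles slid upright.

**Final checks:**

| Bottle | Distance off mark line | Axis x, wrist camera | Axis x, top camera |
|---|---|---|---|
| Left | under 3 mm | −31.3 mm | −32.9 mm |
| Middle | under 2 mm | −31.4 mm | −33.3 mm |
| Right | under 2 mm | −30.2 mm | −31.6 mm |

- **Rail gap:** these cap readings mean a gap of about 2–5 mm, and the limit is 8 mm (x = −36 mm). Comparing foot and rail in the same picture gives about 2 mm or less: the left bottle in the wrist view, all three in the top view. The two methods differ by about the camera calibration error of 2 mm.
- **One bad reading:** the last wrist reading of the middle bottle (−36.4 mm) was partly hidden by a finger, so I dropped it.
- **Vial and stopper:** both are at the same pixels as at the start, within about 1 px, and the arm is clear of everything.

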